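# Stack and wedge a workpiece in the drilling jig

### The arm

A 6-joint arm with a two-finger parallel gripper is mounted at the origin on a cart in front of the work surface, level with it; the furniture and walls round the work are solid. World frame = base frame: x ahead of the robot, y to its left, z up, the work surface at z = 0. Lengths are in m, angles in rad, forces in N, time in s.
With the tool pointing down it reaches from about 0.325 to 0.775 m from the base axis. Payload 5.5 kg.
Tool frame: the origin (TCP) lies midway between the tips of the shut fingers; the grasp point (between the pads) lies 19 mm behind it; z points along the fingers, x is the direction in which the jaws open and shut, and the axes are right-handed (so a half turn about z gives the same grasp; the last joint's range is limited). The gripper opens to 85 mm and grips with 20 to 120 N. Pads are 22 mm wide; open, the fingers measure 114 mm over their backs; the gripper's body (76 mm by 85 mm) begins 54 mm behind the grasp point. The pads swing forward as they close: fully open they stand 13 mm farther back than shut.
Start: joints at [-1.299, 0.091, 1.231, -0, 1.82, -0.057], TCP at [0.194, -0.568, 0.207] pointing down, gripper open.
Joint ranges: [-2.87, 2.87], [-0.86, 2.18], [0.17, 2.46], [-1.51, 4.65], [0.06, 2.69], [-2.65, 2.65]. Speed limits (rad/s): [2.57, 2.57, 3.01, 3.14, 3.14, 3.14].

### API

Orientations are given as a unit quaternion [w, x, y, z].
In Python, from workcell import * gives the robot as it stands.
- The arm moves only by the tool arm_command, never from a script. Its argument "plan" is a list that holds one entry, the list of rows, each a list of 5 numbers: the closure, from -1 (fully open) to 1 (shut), then the shift along the tool's x, y, z as a fraction of full scale, then the turn about the tool's z as a fraction of full scale. A call has 1 to 5 rows; each row shifts and turns the commanded pose from where the row before left it, along the tool's axes as they then stand; what a row does not reach is not made up. Full scale, the value 1, is 0.25 m for a shift and 180 degrees for a turn. A row lasts 1/10 s, in which the tool goes at most 50 mm and 8.59 degrees, less where a joint would pass 70% of its speed; a pose out of reach is approached as far as the arm can. A call with a number of a shift or a turn outside -1 to 1 is refused whole. A call with a gripper value outside its range is refused whole. The fingers move at their own pace and stop on an object; "newtons" is the grip in N (left out, the last holds). Time passes only in rows, so rows that do not move let the fingers close. It gives the time, the measured TCP pose, the force and the opening at its end, in the units of the state.
- get_state(): the state, without advancing time (a new reading comes with each control period).
- camera(name): name is "scene" or "top" or "wrist"; returns the picture (480x640x3 uint8, blue, green, red); there is no depth.
- camera_model(name): a dict with "fov_y" (degrees; the focal length in pixels is half the picture's height over the tangent of half this angle, whatever the lens; pixels are square), "cx", "cy" (the principal point, pixels), "origin" and "attitude" of the camera in the world. Camera axes: x right, y down, z forward; pixel columns grow to the right and rows downward; lengths in m; the calibration is good to about 2 mm. A picture is of the moment at which its call begins: read the wrist's pose just before it. camera_model takes no time and is no camera call; for the wrist camera it gives the pose at the moment of the call.
- hand_in(): hands the job in, once; it reports no verdict.
The state is a dict: "time": time; "joints": joint angles; "joint_vel": joint speeds; "joint_efforts": joint torques, N m; "tcp_pos": TCP position; "tool_rot": TCP orientation; "ft_force": force on the tool from outside, world axes, zero at the start; "wrist_torque": the same for the moment, N m; "gripper_width": opening from 0.0 (shut) to 1.0 (fully open).
Only numpy, scipy, OpenCV 4.12 (cv2) and the standard library are available. Lean on these libraries where they do the work, as an engineer would, in place of code of your own. Each camera call takes 0.05 s, during which the arm holds its last target.

### The job

Get the drilling jig ready for drilling: stack the plain wooden backing board, then the grooved aluminium blank, then the steel drill guide (bushes up) on its bed between the end stop and the leaning wall, each lined up with the jig and close against the stop. Then push the wooden wedge down into the gap between the stack and the leaning wall, sloping face to the wall, firmly enough that the whole stack is pressed against the end stop and stays tight when you let go.

Things in the scene. Friction and masses are not known exactly. Their poses are not given: they have to be found in the camera images.
- bed (a point): Fixed drilling jig: plywood base 124 (x) x 64 (y) x 12 mm, upright aluminium stop at its -x end, leaning aluminium wall at +x (both 44 mm wide, 45 mm above the base; y sides open). This point is on top of its smooth white bed strip (12 mm above the bench), 32 mm in +x from the stop's inner face: the centre of a 64 mm part that touches the stop. x: from stop to leaning wall; z up.
- slot (a point): Where point wedge_mid is once the stack is tight: 40.5 mm in +x of bed, 35 mm above it, axes as bed. Gap between stack end and leaning wall: 11.5 mm wide at the bed, 18.5 mm at the wall's top if the stack touches the stop. The wall leans away from the stack, with the wedge's taper (10 in 64), so the wedge shifts to -x as it follows it down; when tight its foot is 3 mm above the bed.
- backing_mid (a point): Centre of the loose backing board: a plain pale wooden block, 64 (x) x 44 (y) x 20 mm high, 0.05 kg. Bottom of the stack. z up; either way round.
- blank_mid (a point): Centre of the loose workpiece blank: a bare aluminium block, 64 (x) x 44 (y) x 16 mm high, with a groove 14 mm wide and 4 mm deep across the middle of its top along y, 0.12 kg. Middle of the stack. z up; either way round.
- guide_mid (a point): Centre, half-way up the plate, of the loose drill guide: a dark steel plate, 64 (x) x 44 (y) x 14 mm, with two round bright drill bushes (16 mm across) standing 5 mm above its top, 18 mm either side of the centre along x, 0.28 kg. Top of the stack, bushes up; either way round.
- wedge_mid (a point): Centre, half-way up, of the loose wooden wedge, upright on its thin end (a knock tips it): 64 mm high, 50 wide (y), 12 thick (x) at the foot, 22 at the top, 0.06 kg. 32 mm above the foot, 8.5 mm from either face. -x face vertical (goes to the stack), +x face sloping (goes to the wall); foot chamfered 3 mm; smooth (friction about 0.4). z up. Hold it across the 50 mm near the top. Stays where driven.
There are look-alikes about, which are no part of the job. Leave any blue, green or pink look-alike of the part that bears wedge_mid alone.

How it is judged:
By the outcome, as a careful person would: the job done as asked, in the order asked, and still so for the second after the job is handed in, with the robot touching nothing.
It also fails if it takes over 106 s, if anything falls off the work surface, if the arm or the gripper's body presses on something with over 40 N, if the wrist force passes 120 N, or if a joint passes its speed limit or range.

## Working session

There is one attempt and no reset: what is moved stays moved. The work goes in short steps, Python scripts to look and compute and a tool call to move; the robot and the scene stay as the last step left them, time stands still between calls to the robot, and variables do not carry over. Pictures are saved under pics/ and viewed, and the job is handed in when it is done.

Besides the shell and the picture viewer there is one more tool, called after "Call:" in YAML: its name, and indented under it one key for each argument. arm_command: Moves the arm, as the interface text tells. Shift numbers are shares of 0.25 m and turn numbers shares of 180 degrees, none past 1 either way. Its arguments: {"type":"object","properties":{"plan":{"type":"array","items":{"type":"array","items":{"type":"array","items":{"type":"number","minimum":-1,"maximum":1}}}},"newtons":{"type":"number"}},"required":["plan"]}

```bash
ls; mkdir -p pics; python3 - <<'E'
from workcell import *
import cv2
print(get_state())
for n in("scene","top"):
    print(n,camera_model(n)); cv2.imwrite(f"pics/{n}0.png",camera(n))
print(camera_model("wrist"))
E
```

```text
pics
{'time': 0.0, 'joints': array([-1.29869422e+00,  9.18882285e-02,  1.23189364e+00, -9.01805796e-06,
        1.81981712e+00, -5.66841727e-02]), 'joint_vel': array([-0.00086767, -0.00028331, -0.00011793,  0.00172286,  0.00030364,
       -0.00068148]), 'joint_efforts': array([-5.51243174e-04, -4.58730376e+01, -4.18027318e+01, -3.76464122e-04,
        1.14125627e-02, -3.24992027e-05]), 'tcp_pos': array([ 0.19364994, -0.56753312,  0.20552897]), 'tool_rot': array([-6.25575594e-04,  8.13293037e-01, -5.81853443e-01, -7.84232112e-04]), 'ft_force': array([ 0.03988282, -0.65376351,  0.13742892]), 'wrist_torque': array([-0.0006498 ,  0.00761449, -0.05136506]), 'gripper_width': 1.0062353636896963}
scene {'fov_y': 55.57288731574727, 'cx': 321.3845533739978, 'cy': 237.85675864554165, 'origin': array([-0.08237237,  0.59278871,  0.62882425]), 'attitude': array([ 0.20916328, -0.36754387,  0.79619181, -0.43271334])}
top {'fov_y': 52.771603292866274, 'cx': 328.867520384666, 'cy': 243.14592854907812, 'origin': array([0.42604044, 0.0177888 , 1.23874702]), 'attitude': array([ 0.0488629 , -0.70002192,  0.71189438, -0.02807344])}
{'fov_y': 65.3575393722293, 'cx': 321.75266470986645, 'cy': 244.42095318383716, 'origin': array([ 0.26680355, -0.54346842,  0.37344246]), 'attitude': array([ 0.12284148,  0.80413414, -0.57476096, -0.08903985])}
```

View pics/top0.png

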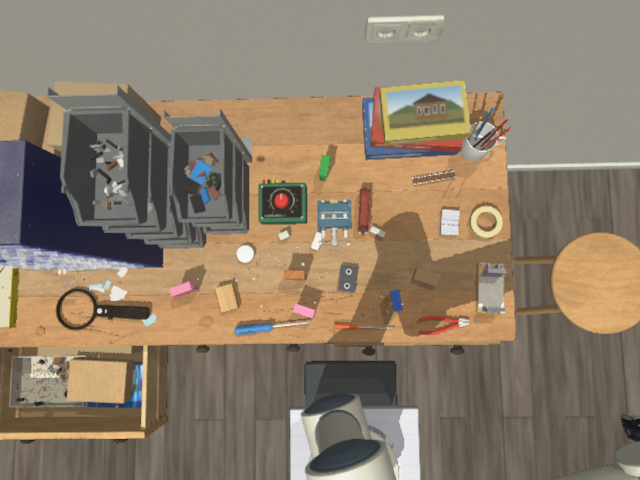

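View pics/scene0.png

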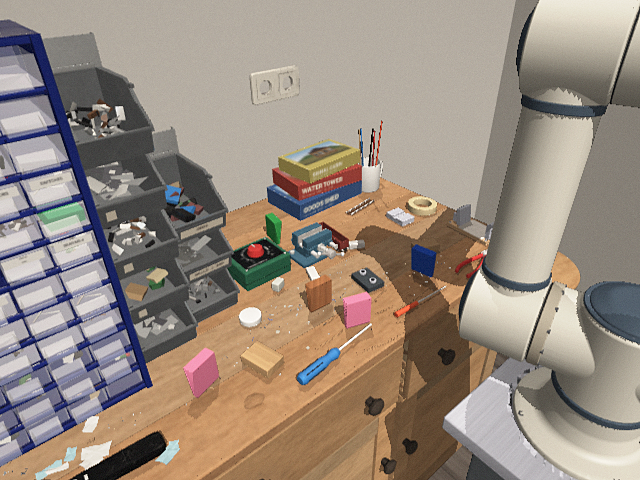

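```bash
cat > h.py <<'E'
from workcell import *
import numpy as np, cv2
from scipy.spatial.transform import Rotation as R
def rot(q): return R.from_quat([q[1],q[2],q[3],q[0]]).as_matrix()
def K(m,h=480):
    f=h/2/np.tan(np.radians(m["fov_y"]/2)); return f
def ray(m,u,v):
    f=K(m); d=np.array([(u-m["cx"])/f,(v-m["cy"])/f,1.]); return rot(m["attitude"])@d
def pix2z(m,u,v,z):
    d=ray(m,u,v); o=np.array(m["origin"]); return o+d*(z-o[2])/d[2]
def proj(m,P):
    P=np.atleast_2d(P); c=(P-np.array(m["origin"]))@rot(m["attitude"]); f=K(m)
    return np.c_[m["cx"]+f*c[:,0]/c[:,2], m["cy"]+f*c[:,1]/c[:,2]]
def crop(im,x0,y0,x1,y1,s): return cv2.resize(im[y0:y1,x0:x1],None,fx=s,fy=s,interpolation=cv2.INTER_CUBIC)
E
python3 - <<'E'
from h import *
im=cv2.imread("pics/top0.png"); m=camera_model("top")
for n,u,v in [("jig",492,287),("guide",347,277),("back",228,297),("wedge",294,275),("dark",425,277),("white",450,222),("blk",334,215)]:
    print(n,pix2z(m,u,v,0.02).round(3))
cv2.imwrite("pics/c1.png",crop(im,380,190,520,330,4))
cv2.imwrite("pics/c2.png",crop(im,160,230,370,340,3.8))
s=cv2.imread("pics/scene0.png")
cv2.imwrite("pics/c3.png",crop(s,350,170,500,300,4))
E
```

```text
jig [ 0.442 -0.351  0.02 ]
guide [0.473 0.008 0.02 ]
back [0.428 0.309 0.02 ]
wedge [0.48  0.142 0.02 ]
dark [ 0.47  -0.187  0.02 ]
white [ 0.608 -0.254  0.02 ]
blk [0.632 0.038 0.02 ]
```

View pics/c1.png

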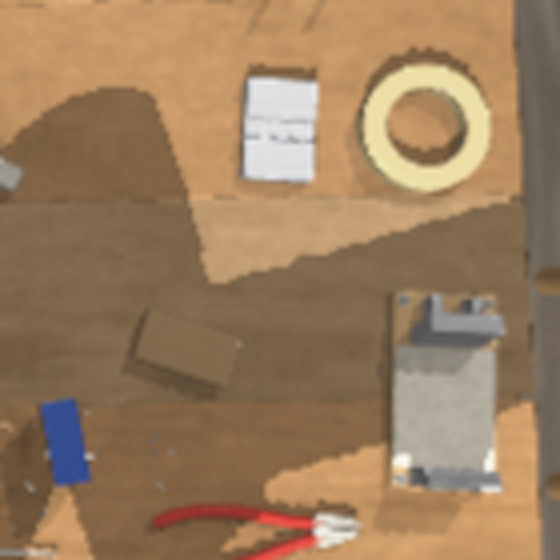

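View pics/c2.png

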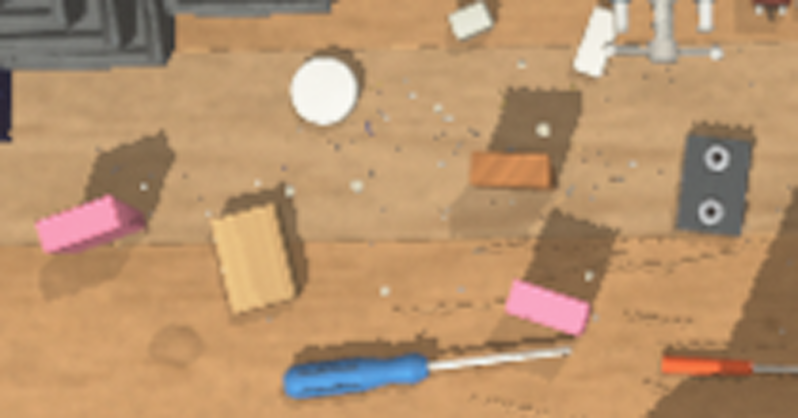

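View pics/c3.png

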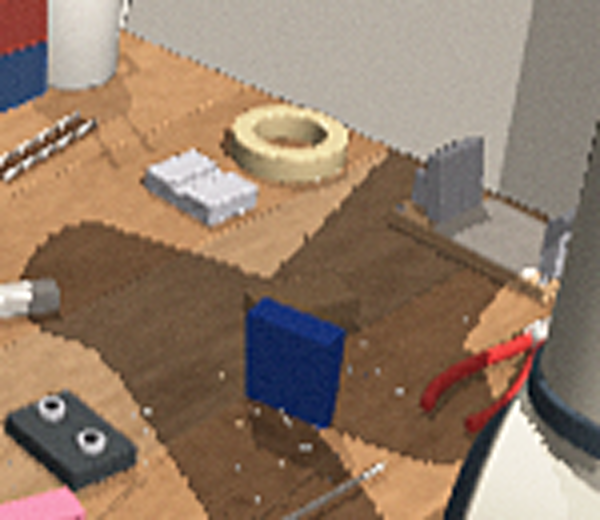

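```bash
python3 - <<'E'
from h import *
m=camera_model("wrist"); print(get_state()["tcp_pos"]); cv2.imwrite("pics/w0.png",camera("wrist"))
print(rot(m["attitude"]).round(3), proj(m,[[0.44,-0.351,0.02]]))
print(rot(get_state()["tool_rot"]).round(4))
E
```

```text
[ 0.19367264 -0.5675469   0.20563848]
[[ 0.323 -0.902 -0.284]
 [-0.946 -0.309 -0.095]
 [-0.002  0.3   -0.954]] [[ 147.71915581 -202.19417886]]
[[ 3.229e-01 -9.464e-01 -4.000e-04]
 [-9.464e-01 -3.229e-01  1.500e-03]
 [-1.600e-03 -1.000e-04 -1.000e+00]]
```

View pics/w0.png

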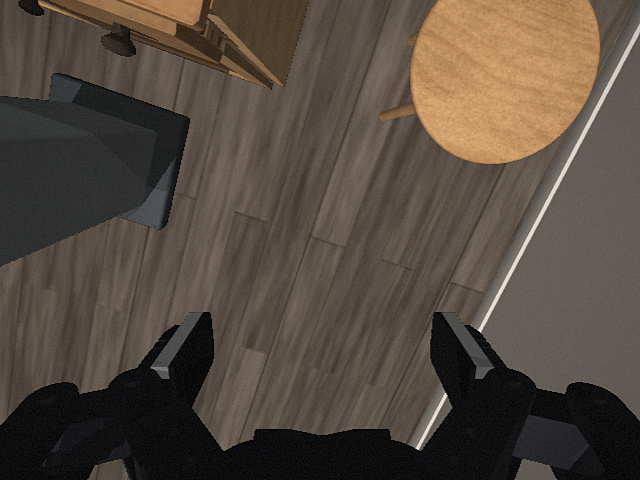

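```bash
cat >> h.py <<'E'
def plan(target,yaw=None,grip=-1,step=0.048,s=None):
    """yaw: wanted angle (deg) of tool x axis in world xy, modulo 180"""
    s=s or get_state(); p=np.array(s["tcp_pos"]); M=rot(s["tool_rot"])
    cur=np.degrees(np.arctan2(M[1,0],M[0,0]))
    dy=0 if yaw is None else (yaw-cur+90)%180-90
    d=np.array(target)-p; n=int(max(np.ceil(np.linalg.norm(d)/step),np.ceil(abs(dy)/8.5),1))
    print("cur",p.round(4),"yaw",round(cur,2),"dyaw",round(dy,2),"d",d.round(4),"j",np.round(s["joints"],2))
    for k in range(n):
        # tool z down: positive turn about tool z => negative world yaw
        a=np.radians(cur+dy*k/n); ex=np.array([np.cos(a),np.sin(a)]); ey=np.array([np.sin(a),-np.cos(a)])
        q=d[:2]/n
        print([grip,round(float(q@ex)/.25,3),round(float(q@ey)/.25,3),round(-d[2]/n/.25,3),round(-dy/n/180,4)])
E
python3 - <<'E'
from h import *
plan([0.487,-0.335,0.24],-90)
E
```

```text
cur [ 0.1937 -0.5676  0.2058] yaw -71.16 dyaw -18.84 d [0.2933 0.2326 0.0342] j [-1.3   0.09  1.23  0.    1.82 -0.06]
[-1, -0.063, -0.176, np.float64(-0.017), np.float64(0.0131)]
[-1, -0.07, -0.174, np.float64(-0.017), np.float64(0.0131)]
[-1, -0.077, -0.171, np.float64(-0.017), np.float64(0.0131)]
[-1, -0.084, -0.167, np.float64(-0.017), np.float64(0.0131)]
[-1, -0.091, -0.164, np.float64(-0.017), np.float64(0.0131)]
[-1, -0.097, -0.16, np.float64(-0.017), np.float64(0.0131)]
[-1, -0.104, -0.156, np.float64(-0.017), np.float64(0.0131)]
[-1, -0.11, -0.151, np.float64(-0.017), np.float64(0.0131)]
```

Call:
arm_command:
  plan:
    - [[-1,-0.063,-0.176,-0.017,0.0131],[-1,-0.07,-0.174,-0.017,0.0131],[-1,-0.077,-0.171,-0.017,0.0131],[-1,-0.084,-0.167,-0.017,0.0131],[-1,-0.091,-0.164,-0.017,0.0131]]

```text
time: 0.65
tcp_pos: [0.3783, -0.4209, 0.2278]
tool_rot: [-0.0, 0.749, -0.663, -0.0]
ft_force: [0.8, -0.6, -0.2]
gripper_width: 1.007
```

Call:
arm_command:
  plan:
    - [[-1,-0.097,-0.16,-0.017,0.0131],[-1,-0.104,-0.156,-0.017,0.0131],[-1,-0.11,-0.151,-0.017,0.0131],[-1,0,0,0,0],[-1,0,0,0,0]]

```text
time: 1.15
tcp_pos: [0.4877, -0.3345, 0.2402]
tool_rot: [0.0, 0.708, -0.706, -0.0]
ft_force: [0.5, -0.6, 0.5]
gripper_width: 0.998
```

```bash
python3 - <<'E'
from h import *
import pickle
m=camera_model("wrist"); im=camera("wrist"); cv2.imwrite("pics/w1.png",im); pickle.dump(m,open("w1.pkl","wb"))
plan([0.487,-0.335,0.24],-90)
E
```

```text
cur [ 0.4869 -0.3354  0.2402] yaw -89.98 dyaw -0.02 d [ 0.0001  0.0004 -0.0002] j [-0.66  0.08  1.19 -0.    1.88  0.91]
[-1, -0.001, -0.0, np.float64(0.001), np.float64(0.0001)]
```

View pics/w1.png

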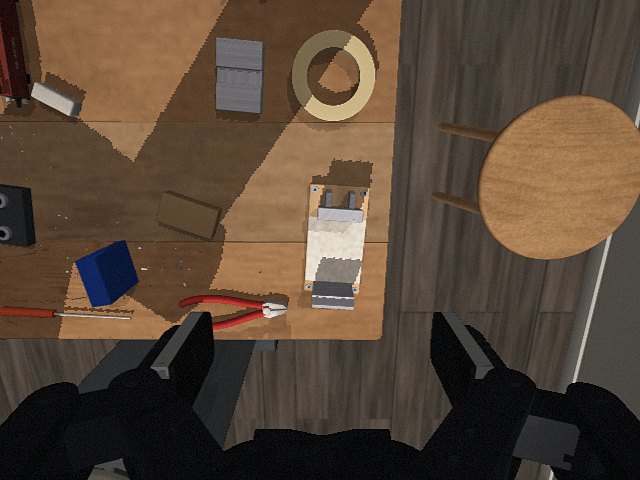

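```bash
python3 - <<'E'
from h import *
im=cv2.imread("pics/w1.png")
cv2.imwrite("pics/c4.png",crop(im,270,160,390,320,3.7))
cv2.imwrite("pics/c5.png",crop(im,150,20,300,250,2.6))
E
```

```text
(no output)
```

View pics/c4.png

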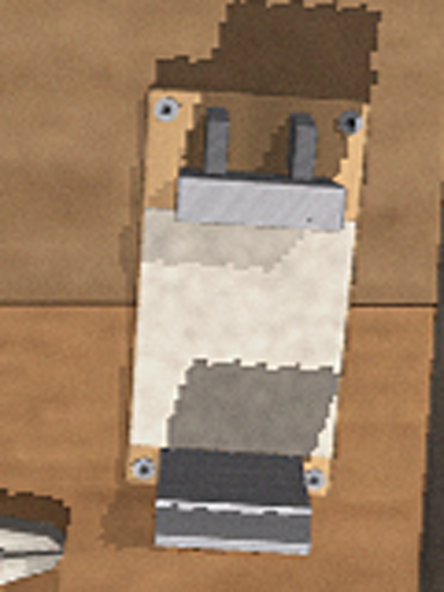

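View pics/c5.png

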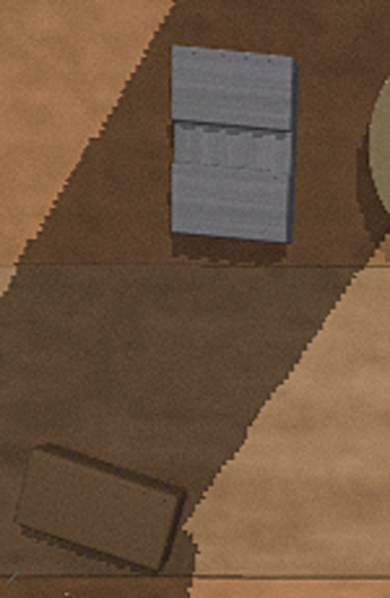

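```bash
python3 - <<'E'
from h import *
import pickle
m=pickle.load(open("w1.pkl","rb"))
def P(x,y,z): return pix2z(m,270+x/3.7,160+y/3.7,z).round(4)
print("bot inner base",P(160,448,.012),P(308,458,.012))
print("bot line",P(157,500,.057),P(311,513,.057))
print("bot outer edge",P(157,546,.057),P(310,553,.057))
print("up top edges outer",P(180,173,.057),P(345,184,.057)); print("inner",P(178,218,.057),P(343,228,.057))
print("base corners z12",P(150,88,.012),P(368,102,.012),P(127,482,.012),P(328,494,.012))
print("cam",m["origin"])
E
```

```text
bot inner base [ 0.396  -0.3253  0.012 ] [ 0.3928 -0.3712  0.012 ]
bot line [ 0.3996 -0.3255  0.057 ] [ 0.3958 -0.3684  0.057 ]
bot outer edge [ 0.3855 -0.3254  0.057 ] [ 0.3834 -0.3684  0.057 ]
up top edges outer [ 0.4919 -0.3319  0.057 ] [ 0.4891 -0.3745  0.057 ]
inner [ 0.48   -0.3313  0.057 ] [ 0.4775 -0.3744  0.057 ]
base corners z12 [ 0.5072 -0.3229  0.012 ] [ 0.5033 -0.3853  0.012 ] [ 0.3845 -0.315   0.012 ] [ 0.3806 -0.3778  0.012 ]
cam [ 0.56503231 -0.33468505  0.40786696]
```

```bash
python3 - <<'E'
from h import *
plan([0.42,-0.345,0.14],-93.6)
E
```

```text
cur [ 0.4869 -0.3354  0.2402] yaw -89.98 dyaw -3.62 d [-0.0669 -0.0096 -0.1002] j [-0.66  0.08  1.19 -0.    1.88  0.91]
[-1, 0.013, 0.089, np.float64(0.134), np.float64(0.0067)]
[-1, 0.015, 0.089, np.float64(0.134), np.float64(0.0067)]
[-1, 0.017, 0.089, np.float64(0.134), np.float64(0.0067)]
```

Call:
arm_command:
  plan:
    - [[-1,0.013,0.089,0.134,0.0067],[-1,0.015,0.089,0.134,0.0067],[-1,0.017,0.089,0.134,0.0067],[-1,0,0,0,0],[-1,0,0,0,0]]

```text
time: 1.7
tcp_pos: [0.4188, -0.3458, 0.1398]
tool_rot: [-0.0, -0.683, 0.73, 0.001]
ft_force: [0.2, -0.8, 0.6]
gripper_width: 0.999
```

```bash
cat >> h.py <<'E'
import pickle
def snap(n,cam="wrist"):
    m=camera_model(cam); im=camera(cam); cv2.imwrite(f"pics/{n}.png",im); pickle.dump(m,open(f"{n}.pkl","wb")); return m,im
E
python3 - <<'E'
from h import *
m,im=snap("w2")
cv2.imwrite("pics/c6.png",crop(im,220,20,450,330,1.9))
E
```

```text
(no output)
```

View pics/w2.png

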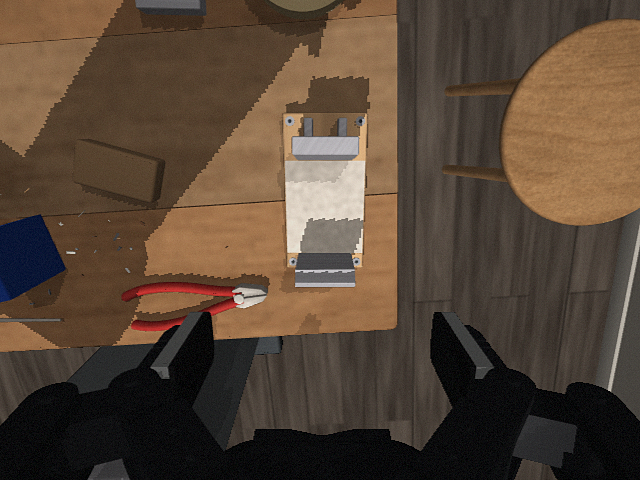

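```bash
python3 - <<'E'
from h import *
im=cv2.imread("pics/w2.png")
c=crop(im,275,105,375,180,8); cv2.imwrite("pics/c7.png",c)
c=crop(im,275,225,375,300,8); cv2.imwrite("pics/c8.png",c)
E
```

```text
(no output)
```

View pics/c7.png

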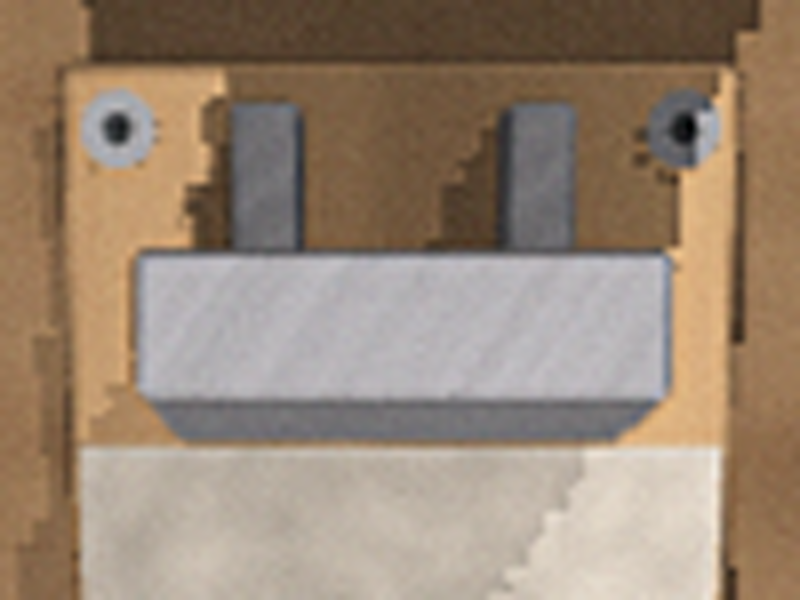

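View pics/c8.png

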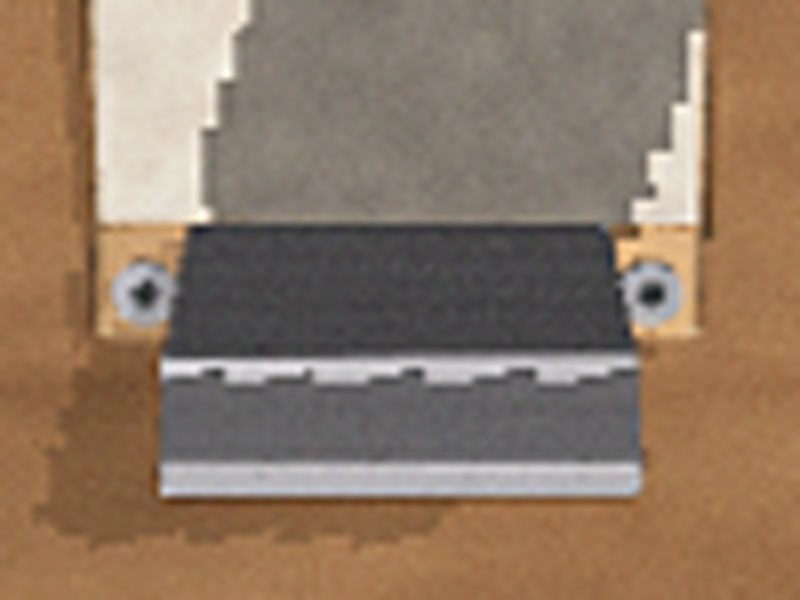

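```bash
cat > fitjig.py <<'E'
from h import *
from scipy.optimize import least_squares
m=pickle.load(open("w2.pkl","rb"))
A=lambda x,y:(275+(x+.5)/8-.5,105+(y+.5)/8-.5); B=lambda x,y:(275+(x+.5)/8-.5,225+(y+.5)/8-.5)
# image left = +y
pts=[(-32,22,0,*B(190,226)),(-32,-22,0,*B(610,226)),(-32,22,45,*B(162,357)),(-32,-22,45,*B(638,357)),
(-32,32,0,*B(97,223)),(-32,-32,0,*B(702,225)),(50.5,22,45,*A(138,398)),(50.5,-22,45,*A(669,398)),(43.5,22,0,*A(182,440)),(43.5,-22,0,*A(618,440))]
pts=np.array(pts)
def w(p):
    c,s=np.cos(p[2]),np.sin(p[2]); L=pts[:,:3]/1000
    return np.c_[p[0]+c*L[:,0]-s*L[:,1],p[1]+s*L[:,0]+c*L[:,1],(p[3] if len(p)>3 else .012)+L[:,2]]
f=lambda p:(proj(m,w(p))-pts[:,3:]).ravel()
for p0 in([.43,-.345,-.06],[.43,-.345,-.06,.012]):
    r=least_squares(f,p0); print(r.x.round(4),np.degrees(r.x[2]).round(2)); print(f(r.x).reshape(-1,2).round(1).tolist())
E
python3 fitjig.py
```

```text
[ 0.4283 -0.3489 -0.0652] -3.74
[[-0.3, -1.1], [-0.0, -1.1], [-0.7, 2.6], [1.1, 2.6], [-0.7, -0.7], [0.5, -0.9], [-0.5, -0.4], [0.6, -0.4], [-1.2, -0.4], [1.2, -0.4]]
[ 0.4275 -0.3488 -0.0653  0.0083] -3.74
[[-0.0, -1.6], [-0.3, -1.6], [-0.2, 1.7], [0.6, 1.7], [-0.2, -1.2], [0.0, -1.4], [0.0, 0.5], [0.1, 0.5], [-0.8, 0.2], [0.9, 0.2]]
```

```bash
sed -i 's/^pts=np.array(pts)/import sys\npts=np.array(pts)\nif len(sys.argv)>1: pts=np.delete(pts,[2,3],0)/' fitjig.py; python3 fitjig.py 1
python3 - <<'E'
from h import *
# backing pose from top image; pick corners
im=cv2.imread("pics/top0.png")
cv2.imwrite("pics/c9.png",crop(im,205,270,255,320,12))
plan([0.40,0.27,0.25],-93.7)
E
```

```text
[ 0.4278 -0.3489 -0.0644] -3.69
[[-0.2, -0.5], [0.1, -0.5], [-0.6, -0.1], [0.6, -0.4], [-0.5, 0.4], [0.6, 0.4], [-1.2, 0.3], [1.2, 0.2]]
[ 0.4277 -0.3489 -0.0644  0.0117] -3.69
[[-0.2, -0.5], [0.0, -0.6], [-0.5, -0.1], [0.5, -0.5], [-0.4, 0.5], [0.5, 0.4], [-1.2, 0.3], [1.2, 0.2]]
cur [ 0.4202 -0.3463  0.1419] yaw -93.73 dyaw 0.03 d [-0.0202  0.6163  0.1081] j [-0.75 -0.06  1.5   0.    1.7   0.88]
[-1, -0.175, 0.017, np.float64(-0.031), np.float64(-0.0)]
[-1, -0.175, 0.017, np.float64(-0.031), np.float64(-0.0)]
[-1, -0.175, 0.017, np.float64(-0.031), np.float64(-0.0)]
[-1, -0.175, 0.017, np.float64(-0.031), np.float64(-0.0)]
[-1, -0.175, 0.017, np.float64(-0.031), np.float64(-0.0)]
[-1, -0.175, 0.017, np.float64(-0.031), np.float64(-0.0)]
[-1, -0.175, 0.017, np.float64(-0.031), np.float64(-0.0)]
[-1, -0.175, 0.017, np.float64(-0.031), np.float64(-0.0)]
[-1, -0.175, 0.017, np.float64(-0.031), np.float64(-0.0)]
[-1, -0.175, 0.017, np.float64(-0.031), np.float64(-0.0)]
[-1, -0.175, 0.017, np.float64(-0.031), np.float64(-0.0)]
[-1, -0.175, 0.017, np.float64(-0.031), np.float64(-0.0)]
[-1, -0.175, 0.017, np.float64(-0.031), np.float64(-0.0)]
[-1, -0.175, 0.017, np.float64(-0.031), np.float64(-0.0)]
```

View pics/c9.png

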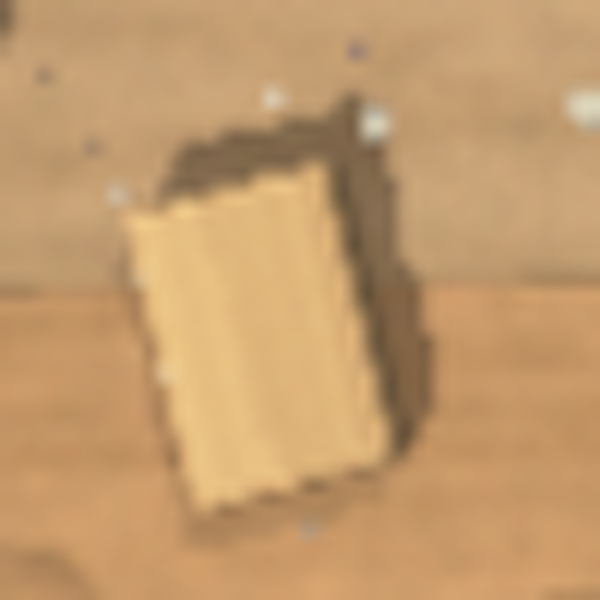

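```bash
python3 - <<'E'
from h import *
m=camera_model("top")
q=[(132,217),(322,165),(390,455),(203,508)]
P=np.array([pix2z(m,205+(x+.5)/12-.5,270+(y+.5)/12-.5,.02) for x,y in q]); print(P.round(4),P.mean(0).round(4))
d=(P[0]+P[1]-P[2]-P[3])/2; print(np.degrees(np.arctan2(d[1],d[0])),np.linalg.norm(d))
plan([0.40,0.29,0.22],-76.5)
E
```

```text
[[0.4518 0.341  0.02  ]
 [0.4621 0.3007 0.02  ]
 [0.4013 0.286  0.02  ]
 [0.3908 0.3253 0.02  ]] [0.4265 0.3133 0.02  ]
14.002643669132723 0.06273970551692805
cur [ 0.4202 -0.3463  0.1419] yaw -93.73 dyaw 17.23 d [-0.0202  0.6363  0.0781] j [-0.75 -0.06  1.5   0.    1.7   0.88]
[-1, -0.181, 0.018, np.float64(-0.022), np.float64(-0.0068)]
[-1, -0.181, 0.014, np.float64(-0.022), np.float64(-0.0068)]
[-1, -0.182, 0.01, np.float64(-0.022), np.float64(-0.0068)]
[-1, -0.182, 0.006, np.float64(-0.022), np.float64(-0.0068)]
[-1, -0.182, 0.002, np.float64(-0.022), np.float64(-0.0068)]
[-1, -0.182, -0.002, np.float64(-0.022), np.float64(-0.0068)]
[-1, -0.182, -0.006, np.float64(-0.022), np.float64(-0.0068)]
[-1, -0.182, -0.01, np.float64(-0.022), np.float64(-0.0068)]
[-1, -0.181, -0.014, np.float64(-0.022), np.float64(-0.0068)]
[-1, -0.181, -0.018, np.float64(-0.022), np.float64(-0.0068)]
[-1, -0.181, -0.021, np.float64(-0.022), np.float64(-0.0068)]
[-1, -0.18, -0.025, np.float64(-0.022), np.float64(-0.0068)]
[-1, -0.18, -0.029, np.float64(-0.022), np.float64(-0.0068)]
[-1, -0.179, -0.033, np.float64(-0.022), np.float64(-0.0068)]
```

Call:
arm_command:
  plan:
    - [[-1,-0.181,0.018,-0.022,-0.0068],[-1,-0.181,0.014,-0.022,-0.0068],[-1,-0.182,0.01,-0.022,-0.0068],[-1,-0.182,0.006,-0.022,-0.0068],[-1,-0.182,0.002,-0.022,-0.0068]]

```text
time: 2.25
tcp_pos: [0.4139, -0.1166, 0.1716]
tool_rot: [-0.001, 0.723, -0.691, 0.003]
ft_force: [1.3, -0.1, 0.0]
gripper_width: 0.997
```

Call:
arm_command:
  plan:
    - [[-1,-0.182,-0.002,-0.022,-0.0068],[-1,-0.182,-0.006,-0.022,-0.0068],[-1,-0.182,-0.01,-0.022,-0.0068],[-1,-0.181,-0.014,-0.022,-0.0068],[-1,-0.181,-0.018,-0.022,-0.0068]]

```text
time: 2.75
tcp_pos: [0.4066, 0.112, 0.1993]
tool_rot: [-0.003, 0.759, -0.652, 0.002]
ft_force: [1.3, -0.2, -0.1]
gripper_width: 0.995
```

Call:
arm_command:
  plan:
    - [[-1,-0.181,-0.021,-0.022,-0.0068],[-1,-0.18,-0.025,-0.022,-0.0068],[-1,-0.18,-0.029,-0.022,-0.0068],[-1,-0.179,-0.033,-0.022,-0.0068],[-1,0,0,0,0]]

```text
time: 3.25
tcp_pos: [0.3996, 0.2972, 0.2205]
tool_rot: [-0.003, 0.787, -0.616, 0.0]
ft_force: [0.8, -1.0, -0.7]
gripper_width: 1.005
```

```bash
python3 - <<'E'
from h import *
print(get_state()["joint_vel"].round(3))
m,im=snap("w3")
E
```

```text
[-0.074 -0.044  0.05  -0.045  0.026 -0.051]
```

View pics/w3.png

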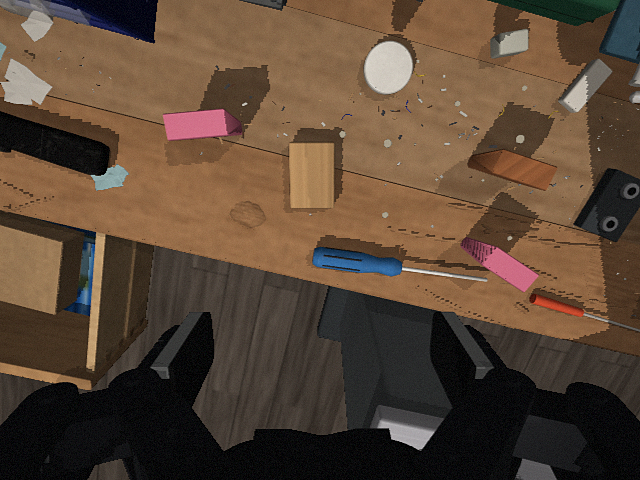

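```bash
cat >> h.py <<'E'
def quad(m,q,z):
    P=np.array([pix2z(m,*p,z) for p in q]); c=P.mean(0)
    d=(P[0]+P[1]-P[2]-P[3])/2; e=(P[0]+P[3]-P[1]-P[2])/2
    print("centre",c.round(4),"long",np.degrees(np.arctan2(d[1],d[0])).round(2),np.linalg.norm(d).round(4),"short",np.degrees(np.arctan2(e[1],e[0])).round(2),np.linalg.norm(e).round(4)); return c
E
python3 - <<'E'
from h import *
im=cv2.imread("pics/w3.png")
cv2.imwrite("pics/c10.png",crop(im,275,130,350,220,6.6))
E
```

```text
(no output)
```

View pics/c10.png

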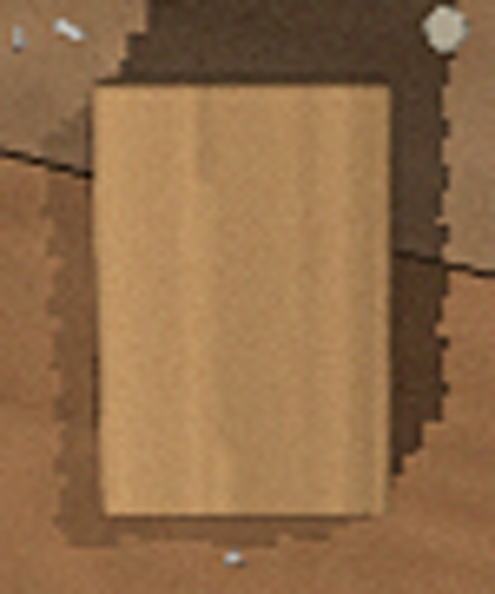

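```bash
python3 - <<'E'
from h import *
m=pickle.load(open("w3.pkl","rb"))
q=[(275+x/6.6-.4,130+y/6.6-.4) for x,y in[(93,85),(391,85),(386,514),(104,514)]]
c=quad(m,q,.02)
plan([c[0],c[1],0.06],-76.5)
E
```

```text
centre [0.4285 0.315  0.02  ] long 13.87 0.0628 short 103.96 0.0429
cur [0.3999 0.2948 0.2201] yaw -76.22 dyaw -0.28 d [ 0.0286  0.0202 -0.1601] j [ 0.57 -0.19  1.48  0.    1.85  1.9 ]
[-1, -0.013, -0.033, np.float64(0.16), np.float64(0.0004)]
[-1, -0.013, -0.033, np.float64(0.16), np.float64(0.0004)]
[-1, -0.013, -0.033, np.float64(0.16), np.float64(0.0004)]
[-1, -0.013, -0.033, np.float64(0.16), np.float64(0.0004)]
```

Call:
arm_command:
  plan:
    - [[-1,-0.013,-0.033,0.16,-0.001],[-1,-0.013,-0.033,0.16,0],[-1,-0.013,-0.033,0.16,0],[-1,-0.013,-0.033,0.16,0],[-1,0,0,0.1,0]]

```text
time: 3.8
tcp_pos: [0.4294, 0.3113, 0.0309]
tool_rot: [0.0, 0.786, -0.618, 0.0]
ft_force: [-0.4, -0.7, -0.2]
gripper_width: 1.001
```

Call:
arm_command:
  plan:
    - [[-1,0,0,0.09,0],[-1,0,0,0.034,0],[-1,0,0,0,0]]

```text
time: 4.1
tcp_pos: [0.4289, 0.3114, 0.0015]
tool_rot: [0.0, 0.786, -0.618, 0.0]
ft_force: [0.5, -0.0, 1.0]
gripper_width: 1.0
```

```bash
python3 - <<'E'
from h import *
m,im=snap("w4"); plan([.4285,.315,.004],-76.1)
E
```

```text
cur [0.4294 0.312  0.0027] yaw -76.37 dyaw 0.27 d [-0.0009  0.003   0.0013] j [ 0.56 -0.04  1.73 -0.    1.45  1.9 ]
[-1, -0.013, 0.001, np.float64(-0.005), np.float64(-0.0015)]
```

View pics/w4.png

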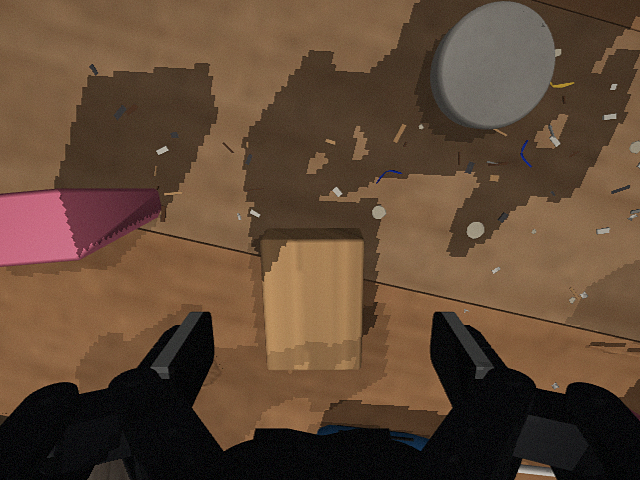

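Call:
arm_command:
  plan:
    - [[-1,-0.013,0.001,-0.004,-0.0015],[1,0,0,0,0],[1,0,0,0,0],[1,0,0,0,0],[1,0,0,0,0]]
  newtons: 40

```text
time: 4.65
tcp_pos: [0.4274, 0.3152, 0.0024]
tool_rot: [-0.0, 0.788, -0.616, 0.0]
ft_force: [-0.2, -0.9, 0.0]
gripper_width: 0.331
```

Call:
arm_command:
  plan:
    - [[1,0,0,0,0],[1,0,0,0,0]]

```text
time: 4.85
tcp_pos: [0.4273, 0.3151, 0.0021]
tool_rot: [0.0, 0.788, -0.616, -0.0]
ft_force: [-0.3, 0.0, -0.1]
gripper_width: 0.001
```

```bash
python3 - <<'E'
from h import *
m,im=snap("w5"); plan([.4285,.315,.004],-76.1)
E
```

```text
cur [0.4273 0.315  0.0021] yaw -76.06 dyaw -0.04 d [ 0.0012 -0.      0.0019] j [ 0.57 -0.04  1.72 -0.    1.45  1.9 ]
[-1, 0.001, -0.005, np.float64(-0.008), np.float64(0.0002)]
```

View pics/w5.png

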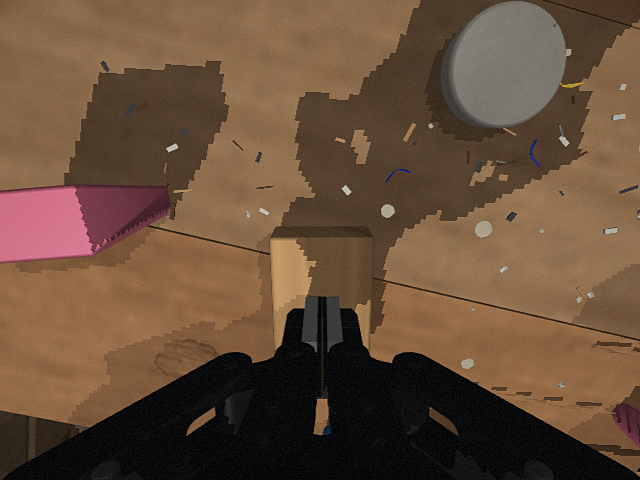

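```bash
python3 - <<'E'
from h import *
m=pickle.load(open("w5.pkl","rb")); s=get_state(); p=s["tcp_pos"]; M=rot(s["tool_rot"])
print(proj(m,[p,p-.019*M[:,2], p-.038*M[:,2]]), p, m["origin"]-p, s["ft_force"],s["gripper_width"])
m4=pickle.load(open("w4.pkl","rb"))
print(proj(m4,[p,p-.019*M[:,2]]))
a=(m["origin"]-p)@M; print(a)
E
```

```text
[[320.79804781 291.75758345]
 [320.68495623 309.87216369]
 [320.54396912 332.45494396]] [0.42729743 0.31504523 0.00208577] [0.07494006 0.01815141 0.16780441] [-0.37697065 -0.16331811  0.86119959] -0.0005624537545330911
[[312.84430248 293.59891583]
 [311.86271355 311.95994387]]
[ 0.00045439 -0.07707266 -0.16781956]
```

```bash
python3 - <<'E'
from h import *
for n in("w5","w0"):
    im=cv2.imread(f"pics/{n}.png")
m=pickle.load(open("w5.pkl","rb")); s=get_state(); p=s["tcp_pos"]; M=rot(s["tool_rot"])
for y in(-.011,0,.011):
  for z in(0,-.013,-.019,-.03,-.038): print(y,z,proj(m,[p+M@[0,y,z]]).round(0), proj(m,[p+M@[.0425,y,z]]).round(0))
im=cv2.imread("pics/w5.png"); cv2.imwrite("pics/c11.png",crop(im,230,210,420,400,4))
E
```

```text
-0.011 0 [[321. 271.]] [[409. 271.]]
-0.011 -0.013 [[321. 281.]] [[416. 282.]]
-0.011 -0.019 [[321. 287.]] [[419. 287.]]
-0.011 -0.03 [[321. 298.]] [[426. 298.]]
-0.011 -0.038 [[321. 307.]] [[431. 307.]]
0 0 [[321. 292.]] [[408. 292.]]
0 -0.013 [[321. 304.]] [[414. 304.]]
0 -0.019 [[321. 310.]] [[417. 310.]]
0 -0.03 [[321. 322.]] [[423. 322.]]
0 -0.038 [[321. 332.]] [[429. 333.]]
0.011 0 [[321. 312.]] [[406. 312.]]
0.011 -0.013 [[321. 325.]] [[412. 325.]]
0.011 -0.019 [[321. 332.]] [[415. 332.]]
0.011 -0.03 [[321. 346.]] [[421. 346.]]
0.011 -0.038 [[321. 357.]] [[426. 357.]]
```

View pics/c11.png

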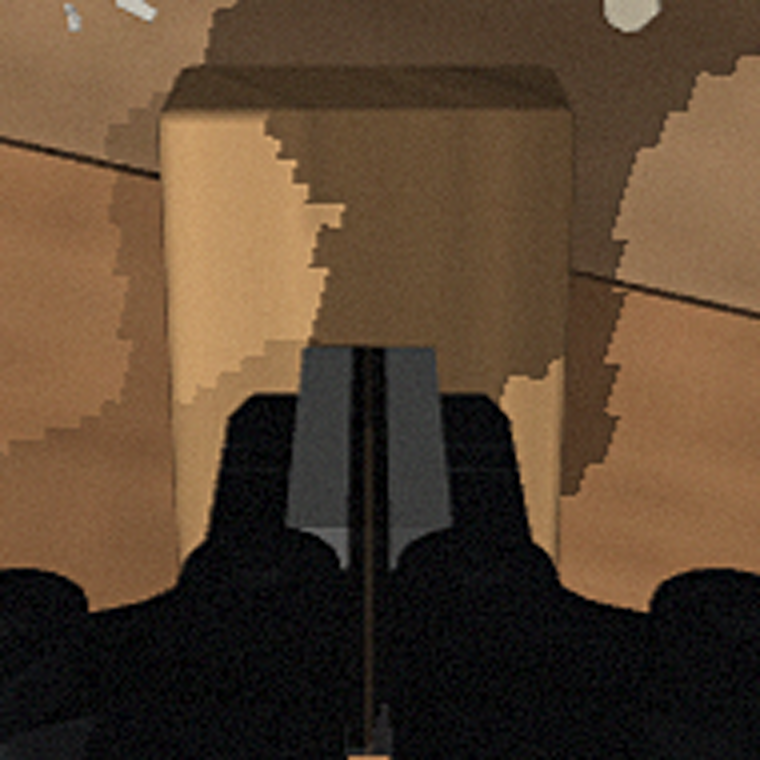

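Call:
arm_command:
  plan:
    - [[-1,0,0,0,0],[-1,0,0,0,0],[-1,0,0,0,0],[-1,0,0,0,0],[-1,0,0,0.04,0]]

```text
time: 5.4
tcp_pos: [0.4284, 0.3158, -0.0066]
tool_rot: [-0.001, 0.788, -0.616, 0.001]
ft_force: [-0.6, -0.4, -0.4]
gripper_width: 0.851
```

Call:
arm_command:
  plan:
    - [[-1,0,0,0.03,0],[-1,0,0,0,0]]

```text
time: 5.6
tcp_pos: [0.4262, 0.3143, -0.0176]
tool_rot: [0.002, 0.788, -0.616, -0.001]
ft_force: [-0.1, 0.6, 0.0]
gripper_width: 1.0
```

```bash
python3 - <<'E'
from h import *
m,im=snap("w6"); plan([.4285,.315,.004],-76.1); print(get_state()["ft_force"],get_state()["gripper_width"])
E
```

```text
cur [ 0.4265  0.3146 -0.0167] yaw -76.06 dyaw -0.04 d [0.002  0.0004 0.0207] j [ 0.57 -0.02  1.74  0.    1.42  1.9 ]
[-1, 0.0, -0.008, np.float64(-0.083), np.float64(0.0002)]
[ 1.37151525 -0.85689959  0.18005591] 1.0014407875192501
```

View pics/w6.png

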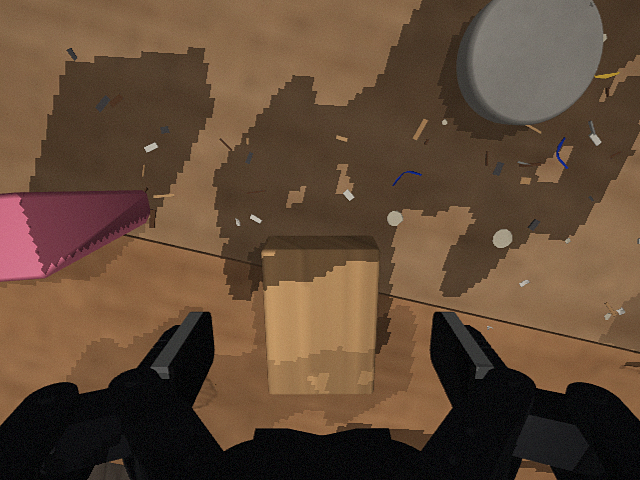

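Call:
arm_command:
  plan:
    - [[-1,0,-0.008,0.036,0],[-1,0,0,0,0],[1,0,0,0,0],[1,0,0,0,0],[1,0,0,0,0]]
  newtons: 40

```text
time: 6.15
tcp_pos: [0.4295, 0.3157, -0.024]
tool_rot: [-0.0, 0.788, -0.616, 0.0]
ft_force: [-0.6, -0.6, 0.3]
gripper_width: 0.512
```

Call:
arm_command:
  plan:
    - [[1,0,0,0,0],[1,0,0,0,0]]

```text
time: 6.35
tcp_pos: [0.4296, 0.3158, -0.0238]
tool_rot: [-0.0, 0.788, -0.616, 0.0]
ft_force: [0.3, -1.6, 2.6]
gripper_width: 0.507
```

```bash
python3 - <<'E'
from h import *
m,im=snap("w7"); plan([.4285,.315,.004],-76.1); print(get_state()["ft_force"],get_state()["gripper_width"])
E
```

```text
cur [ 0.4296  0.3158 -0.0238] yaw -76.06 dyaw -0.04 d [-0.0011 -0.0008  0.0278] j [ 0.57 -0.01  1.75  0.    1.4   1.9 ]
[-1, 0.002, 0.005, np.float64(-0.111), np.float64(0.0002)]
[-0.277653   -0.20559528  2.79294136] 0.5076250578314139
```

View pics/w7.png

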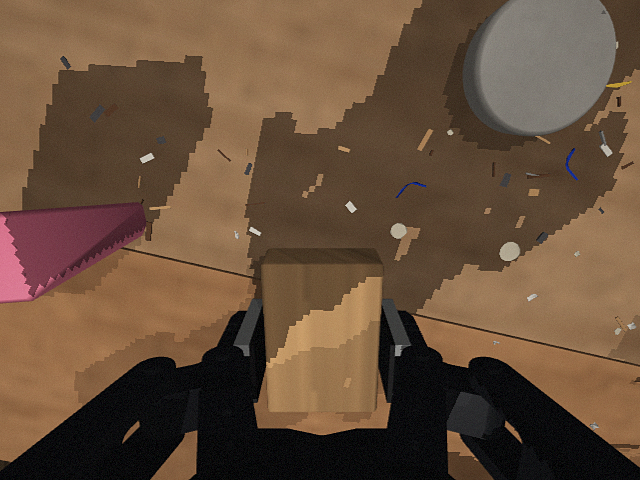

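```bash
python3 - <<'E'
from h import *
s=get_state(); s=dict(s); s["tcp_pos"]=s["tcp_pos"]+np.array([0,0,.125])
plan([.4340,-.3493,.11],-93.69,1,s=s)
E
```

```text
cur [0.4296 0.3158 0.1012] yaw -76.06 dyaw -17.63 d [ 0.0044 -0.6651  0.0088] j [ 0.57 -0.01  1.75  0.    1.4   1.9 ]
[1, 0.185, 0.045, np.float64(-0.003), np.float64(0.007)]
[1, 0.186, 0.041, np.float64(-0.003), np.float64(0.007)]
[1, 0.187, 0.036, np.float64(-0.003), np.float64(0.007)]
[1, 0.187, 0.032, np.float64(-0.003), np.float64(0.007)]
[1, 0.188, 0.028, np.float64(-0.003), np.float64(0.007)]
[1, 0.189, 0.024, np.float64(-0.003), np.float64(0.007)]
[1, 0.189, 0.02, np.float64(-0.003), np.float64(0.007)]
[1, 0.189, 0.016, np.float64(-0.003), np.float64(0.007)]
[1, 0.19, 0.012, np.float64(-0.003), np.float64(0.007)]
[1, 0.19, 0.007, np.float64(-0.003), np.float64(0.007)]
[1, 0.19, 0.003, np.float64(-0.003), np.float64(0.007)]
[1, 0.19, -0.001, np.float64(-0.003), np.float64(0.007)]
[1, 0.19, -0.005, np.float64(-0.003), np.float64(0.007)]
[1, 0.19, -0.009, np.float64(-0.003), np.float64(0.007)]
```

Call:
arm_command:
  plan:
    - [[1,0,0,-0.1,0],[1,0,0,-0.2,0],[1,0,0,-0.2,0]]

```text
time: 6.7
tcp_pos: [0.4282, 0.3149, 0.1005]
tool_rot: [0.002, 0.788, -0.616, -0.001]
ft_force: [1.0, 0.5, -0.5]
gripper_width: 0.504
```

Call:
arm_command:
  plan:
    - [[1,0.185,0.045,-0.003,0.007],[1,0.186,0.041,-0.003,0.007],[1,0.187,0.036,-0.003,0.007],[1,0.187,0.032,-0.003,0.007],[1,0.188,0.028,-0.003,0.007]]

```text
time: 7.2
tcp_pos: [0.4304, 0.0762, 0.1043]
tool_rot: [-0.0, 0.753, -0.659, 0.0]
ft_force: [1.0, -0.6, -0.2]
gripper_width: 0.502
```

Call:
arm_command:
  plan:
    - [[1,0.189,0.024,-0.003,0.007],[1,0.189,0.02,-0.003,0.007],[1,0.189,0.016,-0.003,0.007],[1,0.19,0.012,-0.003,0.007],[1,0.19,0.007,-0.003,0.007]]

```text
time: 7.7
tcp_pos: [0.4318, -0.1618, 0.1081]
tool_rot: [-0.0, 0.715, -0.699, 0.0]
ft_force: [1.3, 0.3, 0.4]
gripper_width: 0.502
```

Call:
arm_command:
  plan:
    - [[1,0.19,0.003,-0.003,0.007],[1,0.19,-0.001,-0.003,0.007],[1,0.19,-0.005,-0.003,0.007],[1,0.19,-0.009,-0.003,0.007],[1,0,0,0,0]]

```text
time: 8.2
tcp_pos: [0.432, -0.3547, 0.1094]
tool_rot: [-0.001, -0.682, 0.732, 0.001]
ft_force: [-0.7, 0.3, 0.1]
gripper_width: 0.502
```

```bash
python3 - <<'E'
from h import *
m,im=snap("w8"); plan([.434,-.3493,.06],-93.69,1); print(get_state()["ft_force"],get_state()["gripper_width"])
E
```

```text
cur [ 0.4325 -0.352   0.1097] yaw -93.92 dyaw 0.23 d [ 0.0015  0.0027 -0.0497] j [-0.74 -0.02  1.51 -0.    1.65  0.9 ]
[1, -0.006, -0.003, np.float64(0.099), np.float64(-0.0007)]
[1, -0.006, -0.003, np.float64(0.099), np.float64(-0.0007)]
[-0.81451694  0.03787446 -0.04507681] 0.5054656376458859
```

View pics/w8.png

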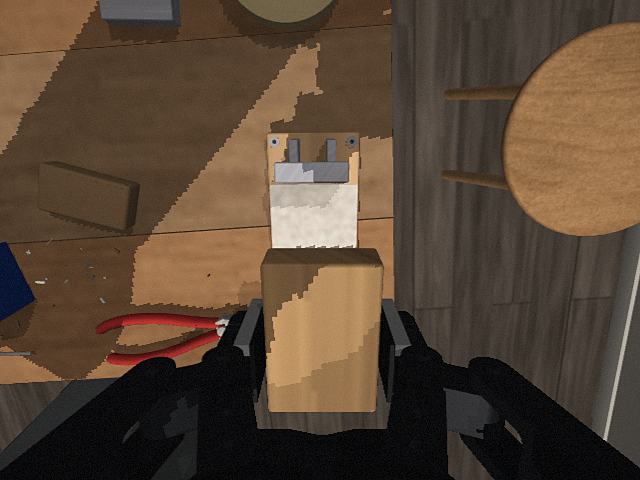

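```bash
python3 - <<'E'
from h import *
im=cv2.imread("pics/w7.png"); cv2.imwrite("pics/c12.png",crop(im,250,235,400,425,3.1))
m=pickle.load(open("w7.pkl","rb"))
c=quad(m,[(262.5,264.5),(383,264.5),(377,412),(268,412)],.02)
print(c-np.array([0.4296,0.3158,0]))
E
```

```text
centre [0.4287 0.3147 0.02  ] long 13.93 0.0636 short 103.99 0.0433
[-0.00094384 -0.00109784  0.02      ]
```

View pics/c12.png

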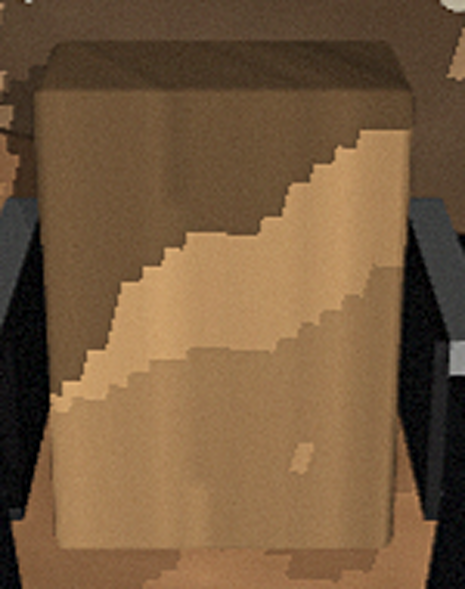

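```bash
python3 - <<'E'
from h import *
plan([.434,-.3484,.05],-93.69,1)
E
```

```text
cur [ 0.4325 -0.352   0.1097] yaw -93.92 dyaw 0.23 d [ 0.0015  0.0036 -0.0597] j [-0.74 -0.02  1.51 -0.    1.65  0.9 ]
[1, -0.007, -0.003, np.float64(0.119), np.float64(-0.0007)]
[1, -0.007, -0.003, np.float64(0.119), np.float64(-0.0007)]
```

Call:
arm_command:
  plan:
    - [[1,0,0,0.119,0],[1,0,0,0.119,0],[1,0,0,0,0],[1,0,0,0,0]]

```text
time: 8.65
tcp_pos: [0.4335, -0.3487, 0.0517]
tool_rot: [0.0, -0.684, 0.729, 0.001]
ft_force: [-0.0, -0.2, -0.0]
gripper_width: 0.504
```

```bash
python3 - <<'E'
from h import *
plan([.434,-.3484,.05],-93.69,1)
E
```

```text
cur [ 0.4335 -0.3487  0.0517] yaw -93.63 dyaw -0.06 d [ 0.0005  0.0003 -0.0017] j [-0.74  0.    1.6   0.    1.54  0.9 ]
[1, -0.001, -0.002, np.float64(0.007), np.float64(0.0003)]
```

Good. Lower to the bed, slowly at the end.

Call:
arm_command:
  plan:
    - [[1,-0.001,-0.002,0.12,0.0003],[1,0,0,0.1,0],[1,0,0,0.02,0],[1,0,0,0,0]]

```text
time: 9.05
tcp_pos: [0.4344, -0.3496, -0.0073]
tool_rot: [0.0, -0.684, 0.73, -0.0]
ft_force: [-0.3, -0.2, -0.2]
gripper_width: 0.504
```

Call:
arm_command:
  plan:
    - [[1,0,0,0.008,0],[1,0,0,0,0]]

```text
time: 9.25
tcp_pos: [0.435, -0.3505, -0.0083]
tool_rot: [0.0, -0.684, 0.73, -0.002]
ft_force: [-0.5, -0.1, -0.4]
gripper_width: 0.505
```

Call:
arm_command:
  plan:
    - [[1,0,0,0.008,0],[1,0,0,0,0]]

```text
time: 9.45
tcp_pos: [0.4343, -0.3499, -0.0118]
tool_rot: [0.0, -0.684, 0.73, -0.0]
ft_force: [-0.3, 0.1, 0.2]
gripper_width: 0.502
```

```bash
python3 - <<'E'
from h import *
m,im=snap("w9");plan([.428,-.3484,.05],-93.69,1);print(get_state()["ft_force"])
E
```

```text
cur [ 0.4343 -0.35   -0.0118] yaw -93.76 dyaw 0.07 d [-0.0063  0.0016  0.0618] j [-0.74  0.05  1.67  0.    1.43  0.9 ]
[1, -0.002, 0.013, np.float64(-0.124), np.float64(-0.0002)]
[1, -0.002, 0.013, np.float64(-0.124), np.float64(-0.0002)]
[ 0.16977578 -0.417904    1.29749302]
```

View pics/w9.png

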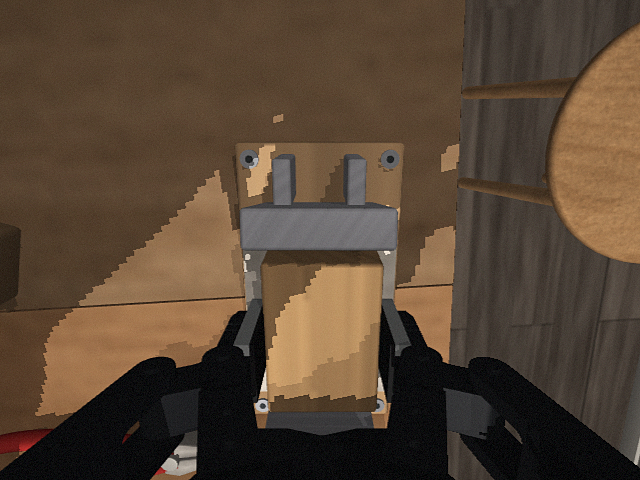

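Call:
arm_command:
  plan:
    - [[1,-0.005,0.008,0,0],[1,0,0.008,0,0],[1,0,0,0,0]]

```text
time: 9.8
tcp_pos: [0.4302, -0.3483, -0.0118]
tool_rot: [0.0, -0.684, 0.73, -0.0]
ft_force: [-0.8, 0.4, 2.2]
gripper_width: 0.503
```

Call:
arm_command:
  plan:
    - [[1,0,0.006,0,0],[1,0,0,0,0]]

```text
time: 10.0
tcp_pos: [0.429, -0.3483, -0.0118]
tool_rot: [0.0, -0.684, 0.73, -0.001]
ft_force: [0.5, 0.4, 3.1]
gripper_width: 0.504
```

Call:
arm_command:
  plan:
    - [[1,0,0.006,0,0],[1,0,0,0,0]]

```text
time: 10.2
tcp_pos: [0.4291, -0.3483, -0.0117]
tool_rot: [0.001, -0.684, 0.73, -0.002]
ft_force: [7.6, -0.7, 1.0]
gripper_width: 0.507
```

Call:
arm_command:
  plan:
    - [[1,0,0.006,0,0],[1,0,0,0,0]]

```text
time: 10.4
tcp_pos: [0.4292, -0.3484, -0.0115]
tool_rot: [0.002, -0.684, 0.73, -0.003]
ft_force: [14.4, -2.6, -1.2]
gripper_width: 0.504
```

Call:
arm_command:
  plan:
    - [[1,0,-0.008,0,0],[-1,0,0,0,0],[-1,0,0,0,0],[-1,0,0,0,0]]

```text
time: 10.8
tcp_pos: [0.4269, -0.3477, -0.0131]
tool_rot: [-0.0, -0.684, 0.73, 0.001]
ft_force: [0.2, -0.1, 0.2]
gripper_width: 0.98
```

Call:
arm_command:
  plan:
    - [[-1,0,0,-0.06,0],[-1,0,0,-0.2,0],[-1,0,0,-0.2,0],[-1,0,-0.02,-0.1,0],[-1,0,0,0,0]]

```text
time: 11.3
tcp_pos: [0.4347, -0.3502, 0.135]
tool_rot: [0.0, -0.684, 0.73, -0.005]
ft_force: [-0.3, 0.4, -0.3]
gripper_width: 0.994
```

```bash
python3 - <<'E'
from h import *
m,im=snap("w10");plan([.428,-.3484,.05],-93.69,1);print(get_state()["ft_force"])
cv2.imwrite("pics/c13.png",crop(im,265,100,375,300,3))
E
```

```text
cur [ 0.4337 -0.3494  0.1317] yaw -93.75 dyaw 0.06 d [-0.0057  0.001  -0.0817] j [-0.74 -0.03  1.49 -0.    1.68  0.9 ]
[1, -0.001, 0.012, np.float64(0.163), np.float64(-0.0002)]
[1, -0.001, 0.012, np.float64(0.163), np.float64(-0.0002)]
[-0.06813049 -0.03907501  0.09694326]
```

View pics/w10.png

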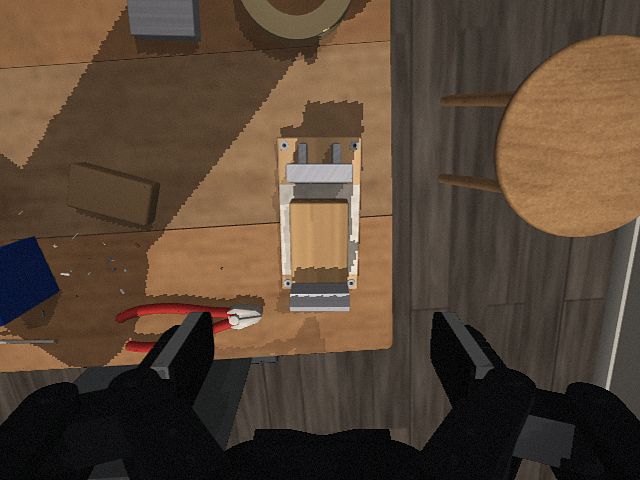

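View pics/c13.png

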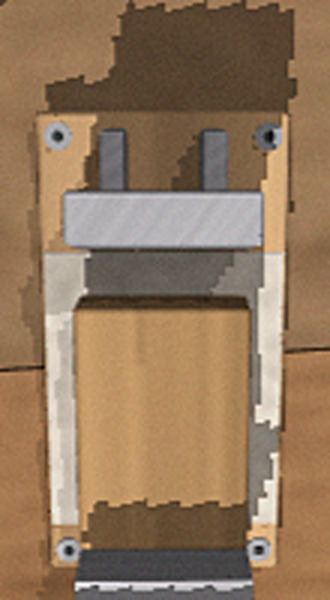

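```bash
python3 - <<'E'
from h import *
m=pickle.load(open("w1.pkl","rb"))
q=[(150+x/2.6,20+y/2.6) for x,y in[(171,44),(292,58),(289,243),(171,232)]]
c=quad(m,q,.016)
c=quad(m,[(293,75),(375,75),(375,75),(293,75)],.02)
print(pix2z(m,293,75,.02),pix2z(m,376,75,.02))
plan([0.57,-.262,.12],-93,-1)
E
```

```text
centre [ 0.6106 -0.2546  0.016 ] long -4.16 0.0635 short 84.67 0.0441
centre [ 0.6116 -0.3461  0.02  ] long -26.57 0.0 short 90.16 0.078
[ 0.61149972 -0.30711475  0.02      ] [ 0.61172012 -0.38605838  0.02      ]
cur [ 0.4337 -0.3494  0.1317] yaw -93.75 dyaw 0.75 d [ 0.1363  0.0874 -0.0117] j [-0.74 -0.03  1.49 -0.    1.68  0.9 ]
[-1, -0.096, -0.13, np.float64(0.012), np.float64(-0.001)]
[-1, -0.096, -0.131, np.float64(0.012), np.float64(-0.001)]
[-1, -0.095, -0.131, np.float64(0.012), np.float64(-0.001)]
[-1, -0.095, -0.131, np.float64(0.012), np.float64(-0.001)]
```

Call:
arm_command:
  plan:
    - [[-1,-0.096,-0.13,0.012,-0.001],[-1,-0.096,-0.131,0.012,-0.001],[-1,-0.095,-0.131,0.012,-0.001],[-1,-0.095,-0.131,0.012,-0.001],[-1,0,0,0,0]]

```text
time: 11.85
tcp_pos: [0.5708, -0.2572, 0.1126]
tool_rot: [0.0, -0.69, 0.724, 0.002]
ft_force: [-0.9, -0.2, -0.9]
gripper_width: 1.002
```

Call:
arm_command:
  plan:
    - [[-1,0,0,0,0],[-1,0,0,0,0]]

```text
time: 12.05
tcp_pos: [0.5679, -0.2614, 0.1149]
tool_rot: [-0.001, -0.688, 0.726, 0.001]
ft_force: [0.2, -0.4, 0.6]
gripper_width: 1.002
```

```bash
python3 - <<'E'
from h import *
m,im=snap("w11");plan([.61,-.255,.05],-94,1)
cv2.imwrite("pics/c14.png",crop(im,240,150,440,350,4))
E
```

```text
cur [ 0.5679 -0.2618  0.1154] yaw -93.1 dyaw -0.9 d [ 0.0421  0.0068 -0.0654] j [-0.49  0.16  1.32 -0.    1.67  1.14]
[1, -0.018, -0.083, np.float64(0.131), np.float64(0.0025)]
[1, -0.019, -0.083, np.float64(0.131), np.float64(0.0025)]
```

View pics/w11.png

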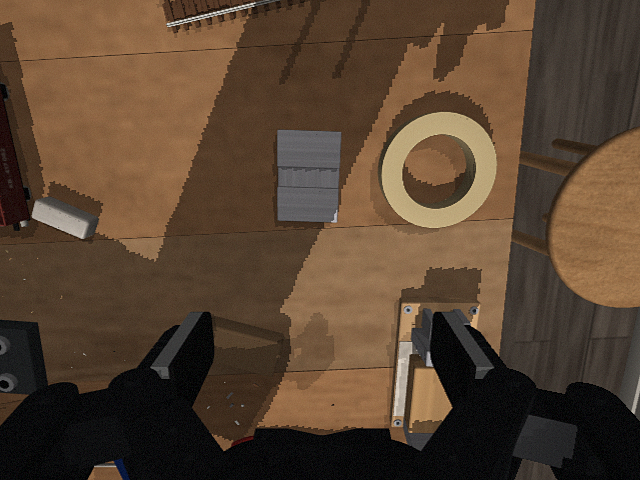

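```bash
python3 - <<'E'
from h import *
im=cv2.imread("pics/w11.png")
cv2.imwrite("pics/c15.png",crop(im,268,120,350,232,5))
E
```

```text
(no output)
```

View pics/c15.png

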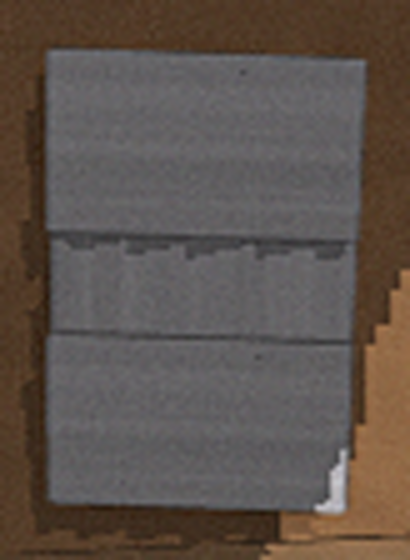

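```bash
python3 - <<'E'
from h import *
m=pickle.load(open("w11.pkl","rb"))
q=[(268+x/5-.4,120+y/5-.4) for x,y in[(47,49),(366,59),(346,513),(48,501)]]
c=quad(m,q,.016)
s=get_state();M=rot(s["tool_rot"]); c=c-.0008*M[:,0]; print(c)
plan([c[0],c[1],.03],-94.7,-.46)
E
```

```text
centre [ 0.6112 -0.2543  0.016 ] long -4.88 0.0636 short 84.92 0.0436
[ 0.61124461 -0.25346326  0.01599998]
cur [ 0.5679 -0.2618  0.1154] yaw -93.1 dyaw -1.6 d [ 0.0434  0.0083 -0.0854] j [-0.49  0.16  1.32 -0.    1.67  1.14]
[-0.46, -0.014, -0.057, np.float64(0.114), np.float64(0.003)]
[-0.46, -0.015, -0.057, np.float64(0.114), np.float64(0.003)]
[-0.46, -0.015, -0.057, np.float64(0.114), np.float64(0.003)]
```

Call:
arm_command:
  plan:
    - [[-0.46,-0.014,-0.057,0.114,0.0036],[-0.46,-0.015,-0.057,0.114,0.0036],[-0.46,-0.015,-0.057,0.114,0.0036],[-0.46,0,0,0,0],[-0.46,0,0,0,0]]

```text
time: 12.6
tcp_pos: [0.6112, -0.2534, 0.0301]
tool_rot: [-0.0, -0.675, 0.737, 0.001]
ft_force: [-0.3, 0.4, 1.0]
gripper_width: 0.726
```

```bash
python3 - <<'E'
from h import *
m,im=snap("w12");plan([.6112,-.2535,-.022],-95,-.46); print(get_state()["gripper_width"])
E
```

```text
cur [ 0.612  -0.2538  0.0318] yaw -95.03 dyaw 0.03 d [-0.0008  0.0003 -0.0538] j [-0.44  0.29  1.32 -0.    1.53  1.21]
[-0.46, -0.0, 0.002, np.float64(0.108), np.float64(-0.0001)]
[-0.46, -0.0, 0.002, np.float64(0.108), np.float64(-0.0001)]
0.730427444764764
```

View pics/w12.png

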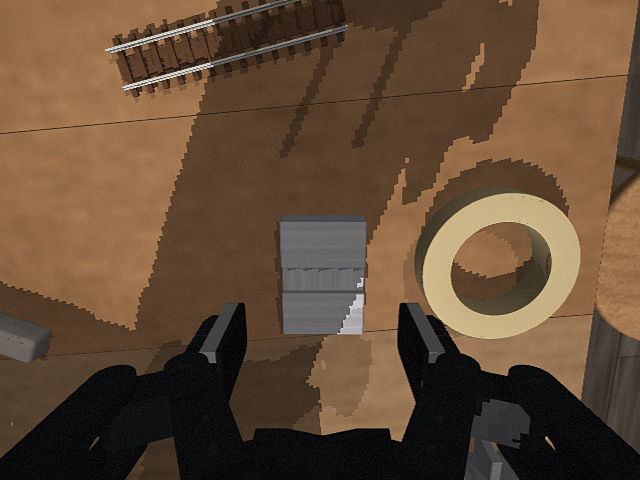

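Clearance looks fine. Descend and close.

Call:
arm_command:
  plan:
    - [[-0.46,0,0.002,0.108,0],[-0.46,0,0,0.08,0],[-0.46,0,0,0.028,0],[-0.46,0,0,0,0],[1,0,0,0,0]]

```text
time: 13.15
tcp_pos: [0.6126, -0.2535, -0.0215]
tool_rot: [0.001, -0.676, 0.737, -0.001]
ft_force: [0.9, 0.0, 0.8]
gripper_width: 0.574
```

Call:
arm_command:
  plan:
    - [[1,0,0,0,0],[1,0,0,0,0],[1,0,0,0,0]]
  newtons: 50

```text
time: 13.45
tcp_pos: [0.6132, -0.2535, -0.021]
tool_rot: [0.001, -0.676, 0.737, -0.002]
ft_force: [-1.2, -0.3, 7.3]
gripper_width: 0.496
```

```bash
python3 - <<'E'
from h import *
m,im=snap("w13");plan([.6112,-.2535,-.022],-95,-.46); print(get_state()["gripper_width"],get_state()["ft_force"])
E
```

```text
cur [ 0.6132 -0.2535 -0.021 ] yaw -94.98 dyaw -0.02 d [-0.002 -0.    -0.001] j [-0.44  0.33  1.37 -0.    1.44  1.21]
[-0.46, 0.001, 0.008, np.float64(0.004), np.float64(0.0001)]
0.4953395694512866 [-0.05440634  0.4736183   7.80432979]
```

View pics/w13.png

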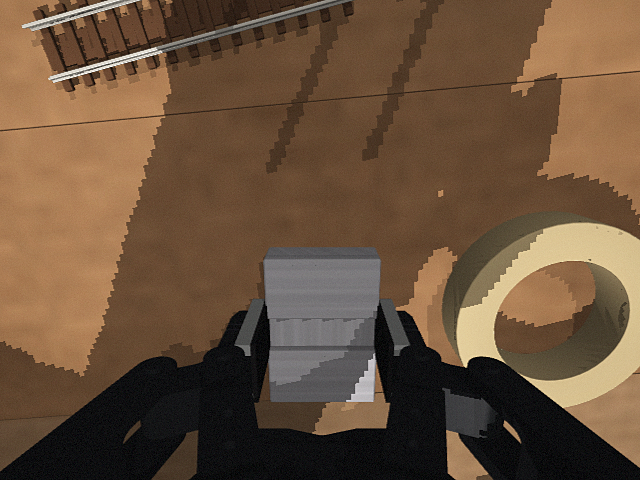

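```bash
python3 - <<'E'
from h import *
m=pickle.load(open("w13.pkl","rb"));s=get_state();M=rot(s["tool_rot"])
c=quad(m,[(263.5,260),(381,259.5),(375,402),(269,402)],.016)
o=(c-s["tcp_pos"])@M; print(o)
# jig frame ref
B=np.array([0.4278,-0.3489]); a=np.radians(-3.69); X=np.array([np.cos(a),np.sin(a)])
t=np.array([.4291,-.3483])+X*(o[1]-.0012+.0045); print(t)   # 4.5mm off stop
s=dict(s); s["tcp_pos"]=s["tcp_pos"]+np.array([0,0,.125])
plan([t[0],t[1],.10],-93.69,1,s=s)
E
```

```text
centre [ 0.6112 -0.2537  0.016 ] long -5.01 0.0637 short 85.13 0.0442
[ 0.00048262  0.00180045 -0.03698065]
[ 0.43418987 -0.34862826]
cur [ 0.6132 -0.2535  0.104 ] yaw -94.98 dyaw 1.29 d [-0.179  -0.0951 -0.004 ] j [-0.44  0.33  1.37 -0.    1.44  1.21]
[1, 0.088, 0.136, np.float64(0.003), np.float64(-0.0014)]
[1, 0.088, 0.136, np.float64(0.003), np.float64(-0.0014)]
[1, 0.087, 0.137, np.float64(0.003), np.float64(-0.0014)]
[1, 0.086, 0.137, np.float64(0.003), np.float64(-0.0014)]
[1, 0.086, 0.138, np.float64(0.003), np.float64(-0.0014)]
```

Call:
arm_command:
  plan:
    - [[1,0,0,-0.1,0],[1,0,0,-0.2,0],[1,0,0,-0.2,0]]

```text
time: 13.8
tcp_pos: [0.6109, -0.2522, 0.1012]
tool_rot: [-0.001, -0.676, 0.737, 0.002]
ft_force: [0.8, -0.5, -1.3]
gripper_width: 0.494
```

Call:
arm_command:
  plan:
    - [[1,0.088,0.136,0.003,-0.0014],[1,0.088,0.136,0.003,-0.0014],[1,0.087,0.137,0.003,-0.0014],[1,0.086,0.137,0.003,-0.0014],[1,0.086,0.138,0.003,-0.0014]]

```text
time: 14.3
tcp_pos: [0.4315, -0.3482, 0.0976]
tool_rot: [-0.0, -0.684, 0.729, -0.0]
ft_force: [-0.2, -1.1, -1.7]
gripper_width: 0.498
```

Call:
arm_command:
  plan:
    - [[1,0,0,0.05,0],[1,0,0,0,0],[1,0,0,0,0]]

```text
time: 14.6
tcp_pos: [0.4332, -0.3472, 0.0847]
tool_rot: [0.0, -0.684, 0.73, 0.0]
ft_force: [-0.0, -0.5, -1.2]
gripper_width: 0.501
```

```bash
python3 - <<'E'
from h import *
plan([.4342,-.3486,.05],-93.69,1); m,im=snap("w14"); plan([.4342,-.3486,.05],-93.69,1)
E
```

```text
cur [ 0.4332 -0.3472  0.0847] yaw -93.69 dyaw -0.0 d [ 0.001  -0.0014 -0.0347] j [-0.74 -0.02  1.56  0.    1.6   0.9 ]
[1, 0.005, -0.004, np.float64(0.139), np.float64(0.0)]
cur [ 0.4337 -0.3472  0.0851] yaw -93.65 dyaw -0.04 d [ 0.0005 -0.0014 -0.0351] j [-0.74 -0.02  1.56  0.    1.6   0.9 ]
[1, 0.005, -0.002, np.float64(0.14), np.float64(0.0002)]
```

View pics/w14.png

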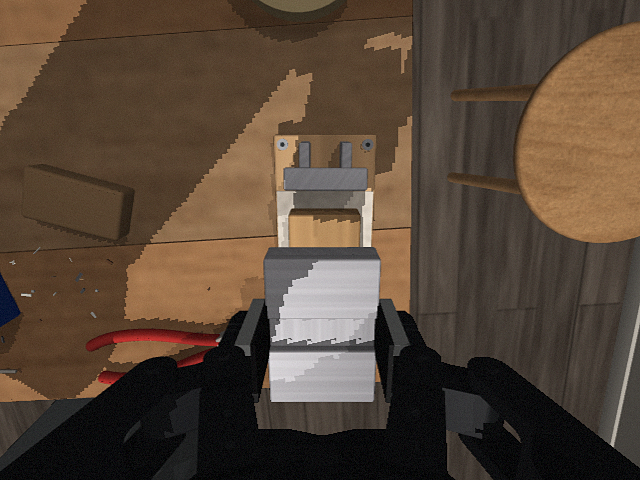

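Call:
arm_command:
  plan:
    - [[1,0.004,-0.002,0.14,0],[1,0,0,0.1,0],[1,0,0,0.03,0],[1,0,0,0,0]]

```text
time: 15.05
tcp_pos: [0.4334, -0.3477, 0.0163]
tool_rot: [-0.0, -0.684, 0.729, 0.001]
ft_force: [-0.2, 0.4, -1.5]
gripper_width: 0.498
```

Call:
arm_command:
  plan:
    - [[1,0,0,0.012,0],[1,0,0,0,0]]

```text
time: 15.25
tcp_pos: [0.4342, -0.3493, 0.016]
tool_rot: [0.0, -0.684, 0.73, -0.001]
ft_force: [-0.3, 0.4, -2.1]
gripper_width: 0.495
```

Call:
arm_command:
  plan:
    - [[1,0,0,0.01,0],[1,0,0,0,0]]

```text
time: 15.45
tcp_pos: [0.4335, -0.349, 0.0124]
tool_rot: [0.0, -0.684, 0.73, -0.0]
ft_force: [-1.2, 1.0, -1.6]
gripper_width: 0.496
```

Call:
arm_command:
  plan:
    - [[1,0,0,0.006,0],[1,0,0,0,0]]

```text
time: 15.65
tcp_pos: [0.4335, -0.3491, 0.011]
tool_rot: [0.0, -0.684, 0.73, -0.001]
ft_force: [0.8, -0.9, 1.4]
gripper_width: 0.501
```

```bash
python3 - <<'E'
from h import *
plan([.4342,-.3486,.011],-93.69,1); m,im=snap("w15"); plan([.4342,-.3486,.011],-93.69,1);print(get_state()["ft_force"])
E
```

```text
cur [ 0.4335 -0.3491  0.011 ] yaw -93.72 dyaw 0.03 d [ 0.0007  0.0005 -0.    ] j [-0.74  0.03  1.65 -0.    1.47  0.9 ]
[1, -0.002, -0.002, np.float64(0.0), np.float64(-0.0002)]
cur [ 0.4335 -0.3491  0.011 ] yaw -93.72 dyaw 0.03 d [ 0.0007  0.0005 -0.    ] j [-0.74  0.03  1.65 -0.    1.47  0.9 ]
[1, -0.002, -0.003, np.float64(0.0), np.float64(-0.0002)]
[-0.64241454 -0.03569358  1.75714087]
```

View pics/w15.png

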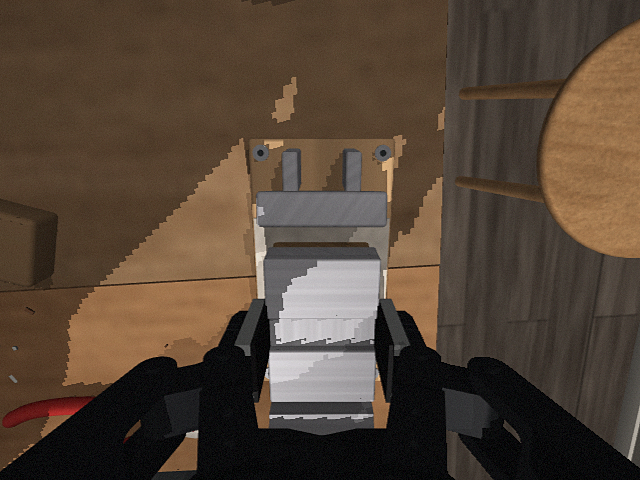

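Call:
arm_command:
  plan:
    - [[1,-0.003,0.008,0,0],[1,0,0.008,0,0],[1,0,0,0,0]]

```text
time: 16.0
tcp_pos: [0.4296, -0.348, 0.011]
tool_rot: [0.0, -0.684, 0.73, -0.001]
ft_force: [1.6, -0.1, 2.2]
gripper_width: 0.497
```

Call:
arm_command:
  plan:
    - [[1,0,0.008,0,0],[1,0,0,0,0]]

```text
time: 16.2
tcp_pos: [0.4297, -0.3481, 0.0111]
tool_rot: [0.001, -0.684, 0.73, -0.002]
ft_force: [9.1, -1.3, 0.2]
gripper_width: 0.5
```

Call:
arm_command:
  plan:
    - [[1,0,0.006,0,0],[1,0,0,0,0]]

```text
time: 16.4
tcp_pos: [0.4297, -0.3481, 0.0113]
tool_rot: [0.002, -0.684, 0.729, -0.004]
ft_force: [15.2, -1.9, -3.6]
gripper_width: 0.493
```

Call:
arm_command:
  plan:
    - [[1,0,-0.01,0,0],[-1,0,0,0,0],[-1,0,0,0,0],[-1,0,0,0,0]]

```text
time: 16.8
tcp_pos: [0.4277, -0.3475, 0.0098]
tool_rot: [-0.0, -0.684, 0.73, 0.001]
ft_force: [0.6, 0.1, 0.5]
gripper_width: 0.979
```

Call:
arm_command:
  plan:
    - [[-1,0,0,-0.06,0],[-1,0,0,-0.2,0],[-1,0,0,-0.2,0],[-1,0,0,0,0],[-1,0,0,0,0]]

```text
time: 17.3
tcp_pos: [0.4292, -0.3486, 0.1287]
tool_rot: [0.0, -0.684, 0.73, -0.003]
ft_force: [0.1, -0.5, -0.5]
gripper_width: 0.996
```

```bash
python3 - <<'E'
from h import *
m,im=snap("w16")
cv2.imwrite("pics/c16.png",crop(im,255,100,385,340,2.5))
m=camera_model("top")
print(pix2z(m,347,277,.014))
plan([.43,.01,.14],-83,-1)
im=cv2.imread("pics/top0.png");cv2.imwrite("pics/c17.png",crop(im,330,255,365,300,10))
E
```

```text
[0.47338936 0.00833778 0.014     ]
cur [ 0.4284 -0.3479  0.1264] yaw -93.72 dyaw 10.72 d [0.0016 0.3579 0.0136] j [-0.74 -0.04  1.51 -0.    1.67  0.89]
[-1, -0.179, 0.011, np.float64(-0.007), np.float64(-0.0074)]
[-1, -0.179, 0.007, np.float64(-0.007), np.float64(-0.0074)]
[-1, -0.179, 0.002, np.float64(-0.007), np.float64(-0.0074)]
[-1, -0.179, -0.002, np.float64(-0.007), np.float64(-0.0074)]
[-1, -0.179, -0.006, np.float64(-0.007), np.float64(-0.0074)]
[-1, -0.179, -0.01, np.float64(-0.007), np.float64(-0.0074)]
[-1, -0.178, -0.014, np.float64(-0.007), np.float64(-0.0074)]
[-1, -0.178, -0.018, np.float64(-0.007), np.float64(-0.0074)]
```

View pics/c16.png

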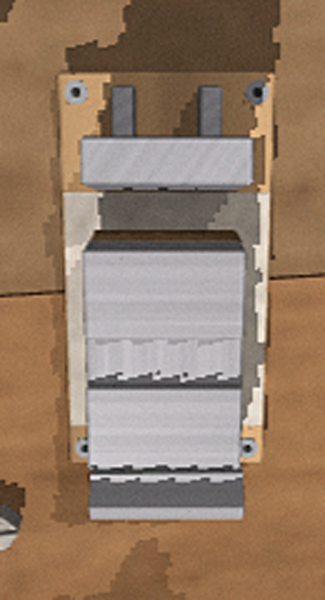

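View pics/c17.png

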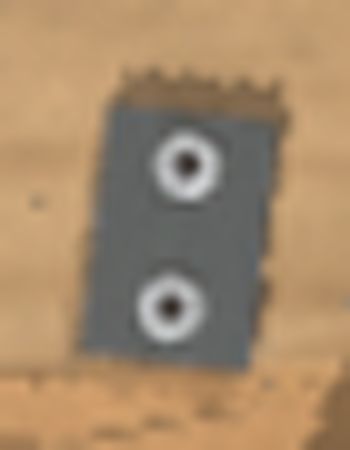

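Call:
arm_command:
  plan:
    - [[-1,-0.179,0.014,-0.007,0.0015],[-1,-0.179,0.014,-0.007,0.0015],[-1,-0.179,0.014,-0.007,0.0015],[-1,-0.179,0.014,-0.007,0.0015],[-1,-0.179,0.014,-0.007,0.0015]]

```text
time: 17.85
tcp_pos: [0.4262, -0.1214, 0.1323]
tool_rot: [-0.001, -0.675, 0.738, 0.002]
ft_force: [0.5, 0.5, 0.3]
gripper_width: 1.002
```

Call:
arm_command:
  plan:
    - [[-1,-0.179,0.014,-0.007,0.0015],[-1,-0.179,0.014,-0.007,0.0015],[-1,-0.179,0.014,-0.007,0.0015],[-1,0,0,0,0],[-1,0,0,0,0]]

```text
time: 18.35
tcp_pos: [0.4288, 0.012, 0.138]
tool_rot: [-0.001, -0.671, 0.741, 0.001]
ft_force: [0.5, -1.1, -0.1]
gripper_width: 1.001
```

```bash
python3 - <<'E'
from h import *
m,im=snap("w17");plan([.47,.01,.14],-96,-1)
cv2.imwrite("pics/c18.png",crop(im,260,110,390,260,4))
E
```

```text
cur [0.4289 0.0111 0.1382] yaw -95.83 dyaw -0.17 d [ 0.0411 -0.0011  0.0018] j [-0.05 -0.38  1.78 -0.    1.75  1.62]
[-1, -0.012, -0.164, np.float64(-0.007), np.float64(0.001)]
```

View pics/w17.png

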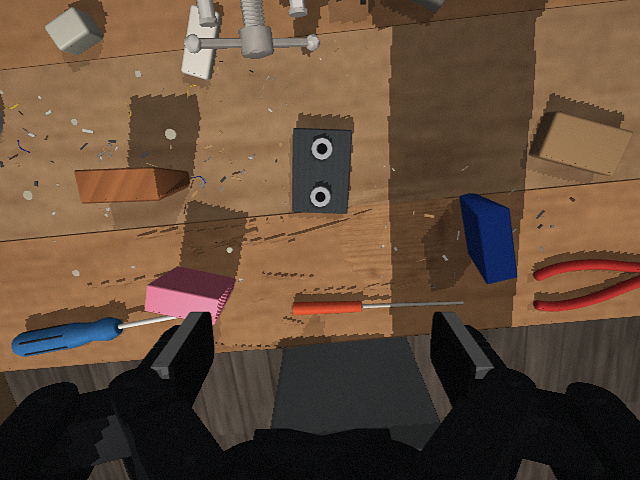

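View pics/c18.png

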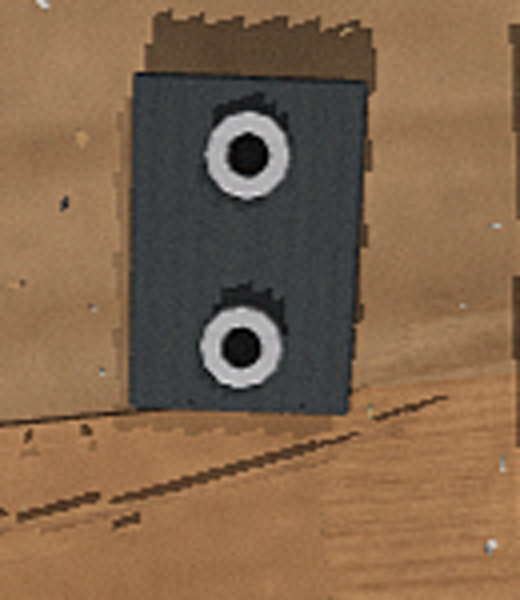

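```bash
python3 - <<'E'
from h import *
m=pickle.load(open("w17.pkl","rb"))
q=[(260+x/4-.4,110+y/4-.4) for x,y in[(134,72),(368,83),(348,413),(130,405)]]
c=quad(m,q,.014)
print([pix2z(m,260+x/4-.4,110+y/4-.4,.019).round(4) for x,y in[(248,154),(241,347)]])
s=get_state();M=rot(s["tool_rot"]); c=c-.0006*M[:,0]+0.0*M[:,1]
plan([c[0],c[1],.03],-96.6,-1)
E
```

```text
centre [0.4723 0.008  0.014 ] long -7.82 0.0631 short 81.96 0.0435
[array([0.4902, 0.0057, 0.019 ]), array([0.4543, 0.0106, 0.019 ])]
cur [0.4289 0.0111 0.1382] yaw -95.83 dyaw -0.77 d [ 0.0435 -0.0025 -0.1082] j [-0.05 -0.38  1.78 -0.    1.75  1.62]
[-1, -0.003, -0.058, np.float64(0.144), np.float64(0.0014)]
[-1, -0.003, -0.058, np.float64(0.144), np.float64(0.0014)]
[-1, -0.003, -0.058, np.float64(0.144), np.float64(0.0014)]
```

Call:
arm_command:
  plan:
    - [[-1,-0.003,-0.058,0.144,0.0036],[-1,-0.003,-0.058,0.144,0.0037],[-1,-0.003,-0.058,0.144,0.0037],[-1,0,0,0.12,0],[-1,0,0,0,0]]

```text
time: 18.9
tcp_pos: [0.469, 0.007, -0.0045]
tool_rot: [-0.004, -0.656, 0.755, 0.004]
ft_force: [-0.8, -0.5, -0.7]
gripper_width: 1.002
```

```bash
python3 - <<'E'
from h import *
m,im=snap("w18");plan([.4723,.0082,-.021],-97.8,-1); plan([.4723,.0082,-.021],-97.8,-1)
E
```

```text
cur [ 0.4707  0.0071 -0.0012] yaw -98.0 dyaw 0.2 d [ 0.0016  0.0011 -0.0198] j [-0.06 -0.2   1.88 -0.    1.47  1.65]
[-1, -0.005, -0.006, np.float64(0.079), np.float64(-0.0011)]
cur [ 0.4707  0.0071 -0.0012] yaw -98.0 dyaw 0.2 d [ 0.0016  0.0011 -0.0198] j [-0.06 -0.2   1.88 -0.    1.47  1.65]
[-1, -0.005, -0.006, np.float64(0.079), np.float64(-0.0011)]
```

View pics/w18.png

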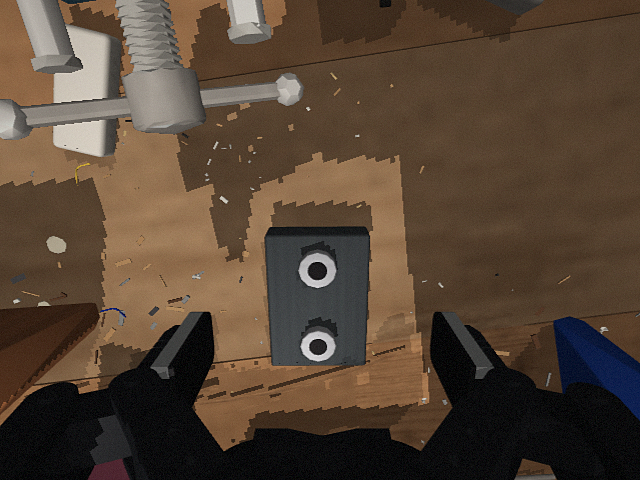

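Call:
arm_command:
  plan:
    - [[-1,-0.005,-0.006,0.05,-0.001],[-1,0,0,0.029,0],[-1,0,0,0,0],[1,0,0,0,0],[1,0,0,0,0]]
  newtons: 60

```text
time: 19.45
tcp_pos: [0.4752, 0.0097, -0.0175]
tool_rot: [0.001, -0.658, 0.753, -0.0]
ft_force: [-0.9, -0.6, -0.5]
gripper_width: 0.694
```

Call:
arm_command:
  plan:
    - [[1,0,0,0,0],[1,0,0,0,0],[1,0,0,0,0]]

```text
time: 19.75
tcp_pos: [0.4755, 0.0096, -0.0171]
tool_rot: [0.001, -0.658, 0.753, -0.001]
ft_force: [-0.6, -0.5, 5.9]
gripper_width: 0.485
```

```bash
python3 - <<'E'
from h import *
m,im=snap("w19");plan([.4723,.0082,-.021],-97.8,-1);print(get_state()["ft_force"],get_state()["gripper_width"])
E
```

```text
cur [ 0.4755  0.0096 -0.0171] yaw -97.67 dyaw -0.13 d [-0.0032 -0.0014 -0.0039] j [-0.05 -0.18  1.89 -0.    1.43  1.65]
[-1, 0.007, 0.012, np.float64(0.016), np.float64(0.0007)]
[-1.49261505 -0.93235076  5.513941  ] 0.488264503364855
```

View pics/w19.png

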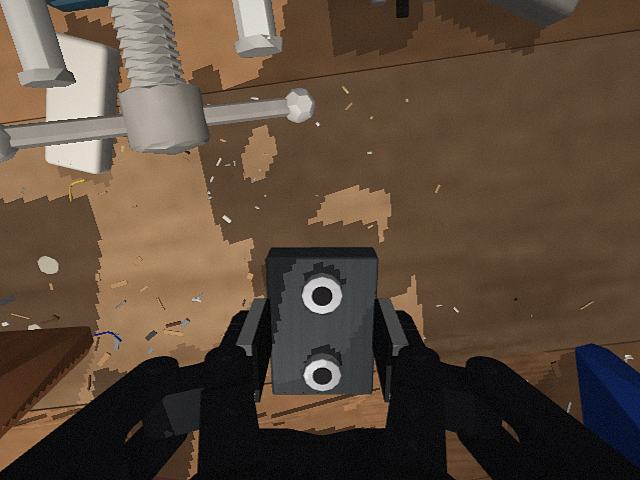

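```bash
python3 - <<'E'
from h import *
m=pickle.load(open("w19.pkl","rb"));s=get_state();M=rot(s["tool_rot"])
im=cv2.imread("pics/w19.png"); cv2.imwrite("pics/c20.png",crop(im,255,235,390,405,3.5))
b=[pix2z(m,u,v,.019) for u,v in[(322,295),(322,375)]]; c=(b[0]+b[1])/2
print("b",[((x-s["tcp_pos"])@M).round(4) for x in b],np.linalg.norm(b[0]-b[1]))
o=(c-s["tcp_pos"])@M; print(o)
a=np.radians(-3.69); X=np.array([np.cos(a),np.sin(a)])
t=np.array([.4291,-.3483])+X*(o[1]-.0012+.0045); print(t)
s=dict(s); s["tcp_pos"]=s["tcp_pos"]+np.array([0,0,.16])
plan([t[0],t[1],.14],-93.69,1,s=s)
E
```

```text
b [array([ 0.0004, -0.0153, -0.036 ]), array([ 0.0004,  0.0209, -0.0361])] 0.03626329732266023
[ 0.00041664  0.00279757 -0.03608374]
[ 0.43518492 -0.34869243]
cur [0.4755 0.0096 0.1429] yaw -97.67 dyaw 3.98 d [-0.0403 -0.3583 -0.0029] j [-0.05 -0.18  1.89 -0.    1.43  1.65]
[1, 0.18, -0.004, np.float64(0.001), np.float64(-0.0028)]
[1, 0.18, -0.002, np.float64(0.001), np.float64(-0.0028)]
[1, 0.18, -0.001, np.float64(0.001), np.float64(-0.0028)]
[1, 0.18, 0.001, np.float64(0.001), np.float64(-0.0028)]
[1, 0.18, 0.002, np.float64(0.001), np.float64(-0.0028)]
[1, 0.18, 0.004, np.float64(0.001), np.float64(-0.0028)]
[1, 0.18, 0.005, np.float64(0.001), np.float64(-0.0028)]
[1, 0.18, 0.007, np.float64(0.001), np.float64(-0.0028)]
```

Call:
arm_command:
  plan:
    - [[1,0,0,-0.04,0],[1,0,0,-0.2,0],[1,0,0,-0.2,0],[1,0,0,-0.2,0]]

```text
time: 20.2
tcp_pos: [0.4737, 0.0097, 0.1429]
tool_rot: [-0.001, -0.658, 0.753, 0.001]
ft_force: [1.2, -0.5, -2.7]
gripper_width: 0.485
```

View pics/c20.png

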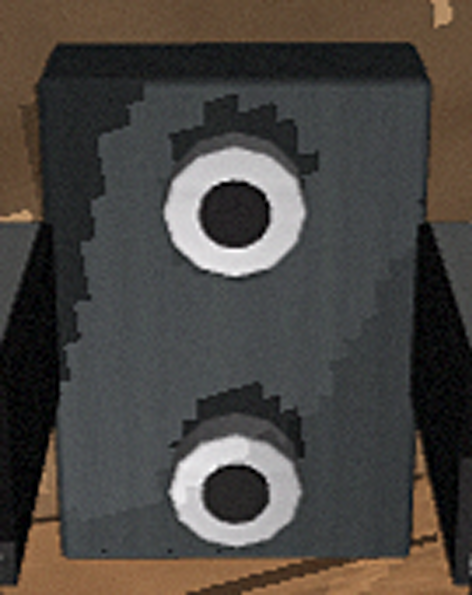

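Call:
arm_command:
  plan:
    - [[1,0.18,-0.004,0.001,-0.0028],[1,0.18,-0.002,0.001,-0.0028],[1,0.18,-0.001,0.001,-0.0028],[1,0.18,0.001,0.001,-0.0028],[1,0.18,0.002,0.001,-0.0028]]

```text
time: 20.7
tcp_pos: [0.4487, -0.2153, 0.1402]
tool_rot: [-0.0, -0.675, 0.738, 0.0]
ft_force: [-0.1, 0.1, -1.8]
gripper_width: 0.489
```

Call:
arm_command:
  plan:
    - [[1,0.18,0.004,0.001,-0.0028],[1,0.18,0.005,0.001,-0.0028],[1,0.18,0.007,0.001,-0.0028],[1,0,0,0.1,0],[1,0,0,0.1,0]]

```text
time: 21.2
tcp_pos: [0.4341, -0.3498, 0.0892]
tool_rot: [0.0, -0.683, 0.73, -0.0]
ft_force: [-0.4, -0.3, -2.6]
gripper_width: 0.487
```

Call:
arm_command:
  plan:
    - [[1,0,0,0,0],[1,0,0,0,0]]

```text
time: 21.4
tcp_pos: [0.4342, -0.3477, 0.0893]
tool_rot: [-0.0, -0.684, 0.729, 0.001]
ft_force: [0.9, 0.1, -1.7]
gripper_width: 0.485
```

```bash
python3 - <<'E'
from h import *
plan([.4352,-.3487,.05],-93.69,1); m,im=snap("w20")
E
```

```text
cur [ 0.4342 -0.3477  0.0893] yaw -93.63 dyaw -0.06 d [ 0.001  -0.001  -0.0393] j [-0.74 -0.02  1.55  0.    1.61  0.9 ]
[1, 0.004, -0.004, np.float64(0.157), np.float64(0.0003)]
```

View pics/w20.png

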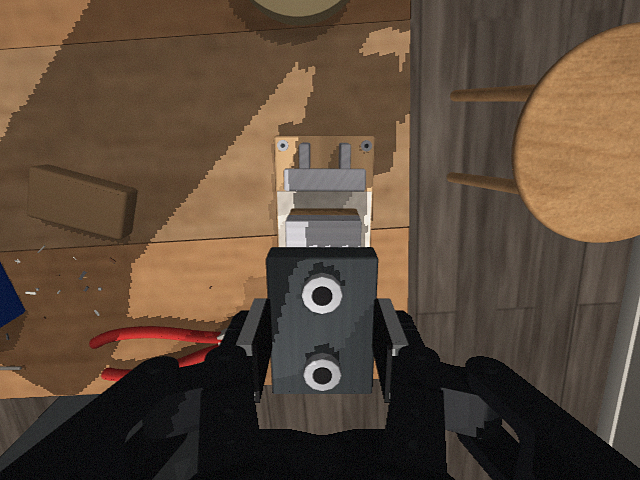

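Call:
arm_command:
  plan:
    - [[1,0.003,-0.003,0.15,0],[1,0,0,0.06,0],[1,0,0,0,0],[1,0,0,0,0]]

```text
time: 21.85
tcp_pos: [0.4356, -0.349, 0.0383]
tool_rot: [0.0, -0.684, 0.729, -0.0]
ft_force: [0.3, -0.8, -1.8]
gripper_width: 0.48
```

Call:
arm_command:
  plan:
    - [[1,0,0,0.01,0],[1,0,0,0,0]]

```text
time: 22.05
tcp_pos: [0.4359, -0.3495, 0.036]
tool_rot: [0.0, -0.684, 0.729, -0.001]
ft_force: [-0.3, 0.0, -2.1]
gripper_width: 0.484
```

Call:
arm_command:
  plan:
    - [[1,0,0,0.01,0],[1,0,0,0,0]]

```text
time: 22.25
tcp_pos: [0.4353, -0.349, 0.0322]
tool_rot: [-0.0, -0.684, 0.729, -0.0]
ft_force: [-1.0, 0.1, -3.5]
gripper_width: 0.483
```

Call:
arm_command:
  plan:
    - [[1,0,0,0.006,0],[1,0,0,0,0]]

```text
time: 22.45
tcp_pos: [0.4354, -0.3491, 0.031]
tool_rot: [0.0, -0.684, 0.729, -0.0]
ft_force: [-0.0, 0.1, -0.9]
gripper_width: 0.484
```

Call:
arm_command:
  plan:
    - [[1,0,0,0.004,0],[1,0,0,0,0]]

```text
time: 22.65
tcp_pos: [0.4355, -0.3492, 0.0309]
tool_rot: [0.0, -0.684, 0.729, -0.0]
ft_force: [-2.7, 1.9, 5.0]
gripper_width: 0.488
```

```bash
python3 - <<'E'
from h import *
plan([.4352,-.3487,.031],-93.69,1); m,im=snap("w21");print(get_state()["ft_force"])
E
```

```text
cur [ 0.4355 -0.3492  0.0309] yaw -93.64 dyaw -0.05 d [-0.0003  0.0005  0.0001] j [-0.74  0.02  1.62 -0.    1.5   0.9 ]
[1, -0.002, 0.001, np.float64(-0.0), np.float64(0.0003)]
[-3.19715683  2.56892273  5.57032124]
```

View pics/w21.png

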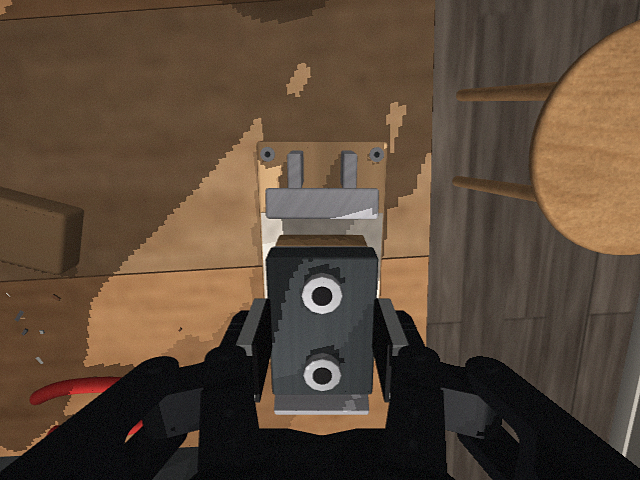

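Call:
arm_command:
  plan:
    - [[1,-0.002,0.008,-0.004,0],[1,0,0.008,0,0],[1,0,0,0,0]]

```text
time: 23.0
tcp_pos: [0.4316, -0.3484, 0.031]
tool_rot: [0.0, -0.684, 0.729, -0.001]
ft_force: [1.5, -0.1, 1.7]
gripper_width: 0.487
```

Call:
arm_command:
  plan:
    - [[1,0,0.006,0,0],[1,0,0,0,0]]

```text
time: 23.2
tcp_pos: [0.4308, -0.3484, 0.031]
tool_rot: [0.001, -0.684, 0.729, -0.001]
ft_force: [4.4, -0.9, -0.1]
gripper_width: 0.486
```

Call:
arm_command:
  plan:
    - [[1,0,0.006,0,0],[1,0,0,0,0]]

```text
time: 23.4
tcp_pos: [0.4306, -0.3484, 0.0314]
tool_rot: [0.001, -0.684, 0.729, -0.002]
ft_force: [10.0, -1.3, -1.3]
gripper_width: 0.485
```

Call:
arm_command:
  plan:
    - [[1,0,-0.006,0,0],[-1,0,0,0,0],[-1,0,0,0,0],[-1,0,0,0,0]]

```text
time: 23.8
tcp_pos: [0.4292, -0.348, 0.0303]
tool_rot: [-0.0, -0.684, 0.729, 0.001]
ft_force: [0.0, -0.6, 0.9]
gripper_width: 0.966
```

Call:
arm_command:
  plan:
    - [[-1,0,0,-0.06,0],[-1,0,0,-0.2,0],[-1,0,0,-0.2,0],[-1,0,0,0,0],[-1,0,0,0,0]]

```text
time: 24.3
tcp_pos: [0.4306, -0.349, 0.149]
tool_rot: [0.0, -0.684, 0.729, -0.003]
ft_force: [0.3, 0.8, -0.7]
gripper_width: 0.998
```

```bash
python3 - <<'E'
from h import *
m,im=snap("w22")
cv2.imwrite("pics/c21.png",crop(im,255,100,385,340,2.5))
w=cv2.imread("pics/w17.png");t=cv2.imread("pics/w3.png")
cv2.imwrite("pics/c22.png",np.hstack([crop(w,60,140,210,220,2.6),crop(t,455,130,575,200,3)[:208,:360]]))
plan([.44,.14,.18],-90,-1)
E
```

```text
cur [ 0.4299 -0.3483  0.1467] yaw -93.65 dyaw 3.65 d [0.0101 0.4883 0.0333] j [-0.74 -0.04  1.47 -0.    1.71  0.89]
[-1, -0.177, 0.008, np.float64(-0.012), np.float64(-0.0018)]
[-1, -0.177, 0.007, np.float64(-0.012), np.float64(-0.0018)]
[-1, -0.178, 0.006, np.float64(-0.012), np.float64(-0.0018)]
[-1, -0.178, 0.005, np.float64(-0.012), np.float64(-0.0018)]
[-1, -0.178, 0.004, np.float64(-0.012), np.float64(-0.0018)]
[-1, -0.178, 0.002, np.float64(-0.012), np.float64(-0.0018)]
[-1, -0.178, 0.001, np.float64(-0.012), np.float64(-0.0018)]
[-1, -0.178, 0.0, np.float64(-0.012), np.float64(-0.0018)]
[-1, -0.178, -0.001, np.float64(-0.012), np.float64(-0.0018)]
[-1, -0.178, -0.002, np.float64(-0.012), np.float64(-0.0018)]
[-1, -0.178, -0.003, np.float64(-0.012), np.float64(-0.0018)]
```

View pics/c21.png

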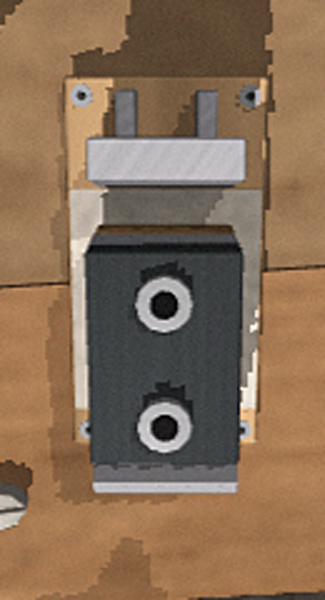

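View pics/c22.png

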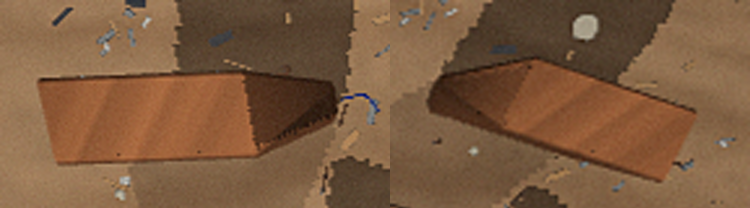

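Call:
arm_command:
  plan:
    - [[-1,-0.177,0.008,-0.012,-0.0018],[-1,-0.177,0.007,-0.012,-0.0018],[-1,-0.178,0.006,-0.012,-0.0018],[-1,-0.178,0.005,-0.012,-0.0018],[-1,-0.178,0.004,-0.012,-0.0018]]

```text
time: 24.85
tcp_pos: [0.4328, -0.1242, 0.1589]
tool_rot: [-0.001, -0.694, 0.72, 0.002]
ft_force: [0.8, 0.2, 0.9]
gripper_width: 1.0
```

Call:
arm_command:
  plan:
    - [[-1,-0.178,0.002,-0.012,-0.0018],[-1,-0.178,0.001,-0.012,-0.0018],[-1,-0.178,0,-0.012,-0.0018],[-1,-0.178,-0.001,-0.012,-0.0018],[-1,-0.178,-0.002,-0.012,-0.0018]]

```text
time: 25.35
tcp_pos: [0.4382, 0.098, 0.1741]
tool_rot: [-0.001, -0.705, 0.71, 0.001]
ft_force: [1.0, -0.2, -0.4]
gripper_width: 1.002
```

Call:
arm_command:
  plan:
    - [[-1,-0.178,-0.003,-0.012,-0.0018],[-1,0,0,0,0],[-1,0,0,0,0]]

```text
time: 25.65
tcp_pos: [0.4395, 0.1414, 0.1771]
tool_rot: [0.002, 0.708, -0.707, -0.001]
ft_force: [0.8, -1.1, 0.6]
gripper_width: 0.998
```

```bash
python3 - <<'E'
from h import *
m,im=snap("w23"); plan([.44,.14,.18],-90,-1)
cv2.imwrite("pics/c23.png",crop(im,240,110,400,260,4))
E
```

```text
cur [0.4398 0.1404 0.1773] yaw -90.05 dyaw 0.05 d [ 0.0002 -0.0004  0.0027] j [ 0.24 -0.28  1.63 -0.    1.79  1.81]
[-1, 0.002, -0.001, np.float64(-0.011), np.float64(-0.0003)]
```

View pics/w23.png

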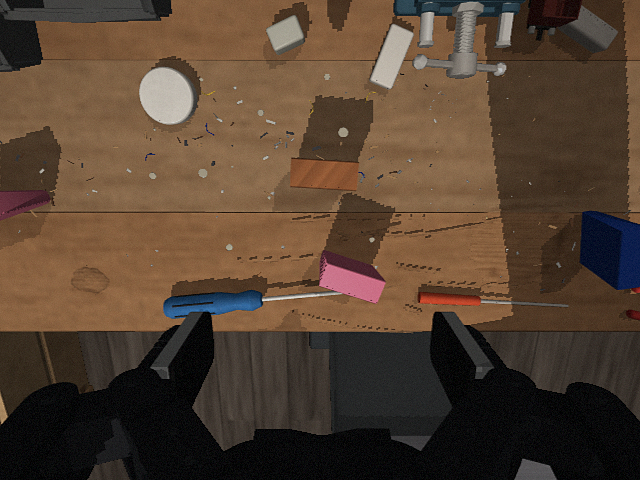

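View pics/c23.png

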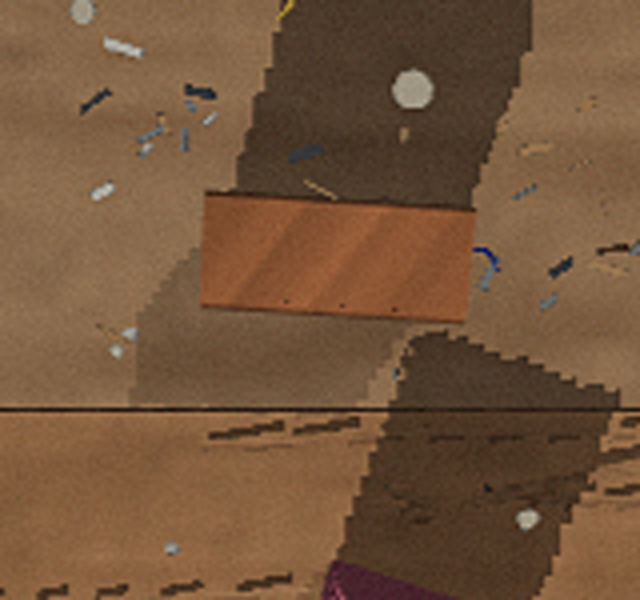

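```bash
python3 - <<'E'
from h import *
m=pickle.load(open("w23.pkl","rb"))
q=[(240+x/4-.4,110+y/4-.4) for x,y in[(203,192),(476,210),(465,322),(201,306)]]
c=quad(m,q,.064)
P=np.array([pix2z(m,*p,.064) for p in q]); print(P.round(4))
e=(P[0]+P[3]-P[1]-P[2]);e/=np.linalg.norm(e); n=np.array([e[1],-e[0],0]) # n=+x-ish
print("e",e,"n",n)
for nm in("w17","w3"):
    k=pickle.load(open(nm+".pkl","rb")); im=cv2.imread(f"pics/{nm}.png"); out=[]
    for hyp in("slope+x","slope-x"):
        v=im.copy()
        pts=[]
        for sy in(1,-1):
            T1=c+n*.011+e*sy*.025; T2=c-n*.011+e*sy*.025
            if hyp=="slope+x": F2=c-n*.011; F1=F2+n*.012
            else: F1=c+n*.011; F2=F1-n*.012
            F1=F1+e*sy*.025; F2=F2+e*sy*.025; F1[2]=F2[2]=0
            pts.append(proj(k,[T1,T2,F2,F1]))
        f=4
        x0,y0=np.min(np.vstack(pts),0).astype(int)-12; x1,y1=np.max(np.vstack(pts),0).astype(int)+12
        big=crop(im,x0,y0,x1,y1,f)
        for p in pts: cv2.polylines(big,[((p-[x0,y0]+.5)*f).astype(int)],True,(0,255,255),1)
        cv2.putText(big,hyp,(5,15),0,.5,(255,255,255),1); out.append(big)
    cv2.imwrite(f"pics/hy_{nm}.png",np.vstack(out))
E
```

```text
centre [0.4827 0.1395 0.064 ] long -3.15 0.0208 short 86.51 0.0499
[[0.4947 0.164  0.064 ]
 [0.4915 0.1138 0.064 ]
 [0.4709 0.1153 0.064 ]
 [0.4738 0.1648 0.064 ]]
e [0.06089186 0.99814437 0.        ] n [ 0.99814437 -0.06089186  0.        ]Traceback (most recent call last):
  File "<stdin>", line 24, in <module>
    return _nx.concatenate(arrs, 0, dtype=dtype, casting=casting)
           ~~~~~~~~~~~~~~~^^^^^^^^^^^^^^^^^^^^^^^^^^^^^^^^^^^^^^^
ValueError: all the input array dimensions except for the concatenation axis must match exactly, but along dimension 1, the array at index 0 has size 564 and the array at index 1 has size 556
```

```bash
python3 - <<'E'
from h import *
c=np.array([.4827,.1395,.064]); e=np.array([.0609,.998,0]); n=np.array([.998,-.0609,0])
for nm,(x0,y0) in(("w17",(60,145)),("w3",(455,135))):
    k=pickle.load(open(nm+".pkl","rb")); im=cv2.imread(f"pics/{nm}.png"); out=[]
    for hyp in("slope+x","slope-x"):
        f=5; big=crop(im,x0,y0,x0+140,y0+70,f)
        for sy in(1,-1):
            T1=c+n*.011+e*sy*.025; T2=c-n*.011+e*sy*.025
            if hyp=="slope+x": F2=c-n*.011; F1=F2+n*.012
            else: F1=c+n*.011; F2=F1-n*.012
            F1=F1+e*sy*.025; F2=F2+e*sy*.025; F1[2]=F2[2]=0
            p=proj(k,[T1,T2,F2,F1])
            cv2.polylines(big,[((p-[x0,y0]+.5)*f).astype(int)],True,(0,255,255),1)
        cv2.putText(big,hyp,(5,15),0,.5,(255,255,255),1); out.append(big[:298])
    cv2.imwrite(f"pics/hy_{nm}.png",np.vstack(out))
E
```

```text
(no output)
```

View pics/hy_w17.png

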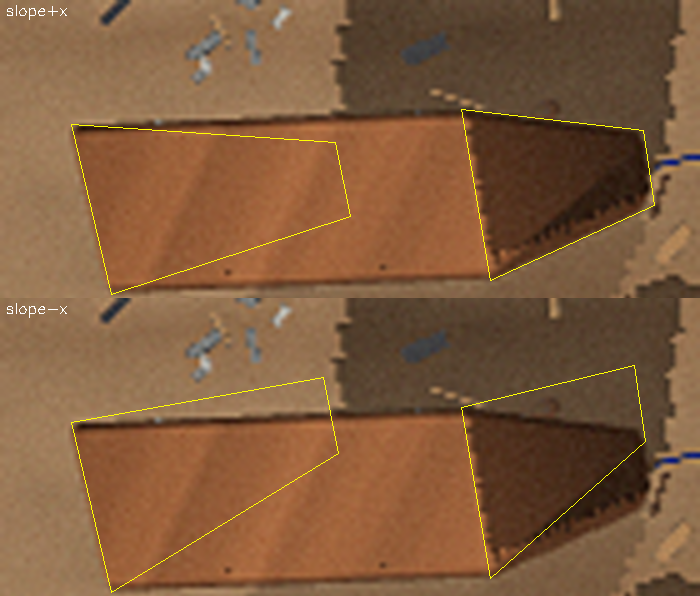

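View pics/hy_w3.png

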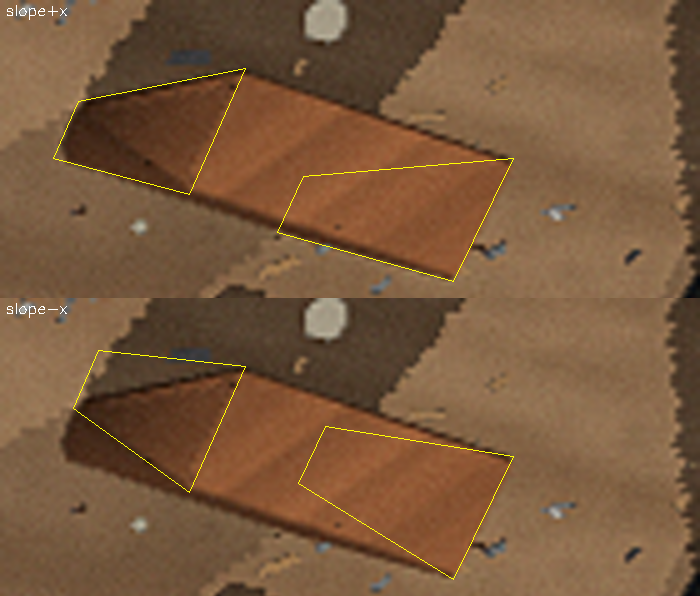

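```bash
python3 - <<'E'
from h import *
plan([.4817,.1400,.07],-93.5,-1)
E
```

```text
cur [0.4398 0.1404 0.1773] yaw -90.05 dyaw -3.45 d [ 0.0419 -0.0004 -0.1073] j [ 0.24 -0.28  1.63 -0.    1.79  1.81]
[-1, 0.001, -0.056, np.float64(0.143), np.float64(0.0064)]
[-1, -0.001, -0.056, np.float64(0.143), np.float64(0.0064)]
[-1, -0.002, -0.056, np.float64(0.143), np.float64(0.0064)]
```

Call:
arm_command:
  plan:
    - [[-1,0.001,-0.056,0.143,0.0064],[-1,-0.001,-0.056,0.143,0.0064],[-1,-0.002,-0.056,0.143,0.0064],[-1,0,0,0,0],[-1,0,0,0,0]]

```text
time: 26.2
tcp_pos: [0.4817, 0.1389, 0.071]
tool_rot: [-0.001, -0.684, 0.729, 0.001]
ft_force: [0.7, -0.5, 0.7]
gripper_width: 1.002
```

```bash
python3 - <<'E'
from h import *
plan([.4817,.1400,.07],-93.5,-1); m,im=snap("w24"); plan([.4817,.1400,.015],-93.5,-1)
c=np.array([.4827,.1395,.064]); e=np.array([.0609,.998,0]); n=np.array([.998,-.0609,0])
cv2.imwrite("pics/c24.png",crop(im,220,180,440,340,3.5))
E
```

```text
cur [0.4817 0.1389 0.071 ] yaw -93.64 dyaw 0.14 d [ 0.      0.0011 -0.001 ] j [ 0.21 -0.16  1.71 -0.    1.59  1.85]
[-1, -0.004, 0.0, np.float64(0.004), np.float64(-0.0008)]
cur [0.4826 0.1395 0.0728] yaw -93.61 dyaw 0.11 d [-0.0009  0.0005 -0.0578] j [ 0.21 -0.16  1.71 -0.    1.59  1.85]
[-1, -0.001, 0.002, np.float64(0.116), np.float64(-0.0003)]
[-1, -0.001, 0.002, np.float64(0.116), np.float64(-0.0003)]
```

View pics/w24.png

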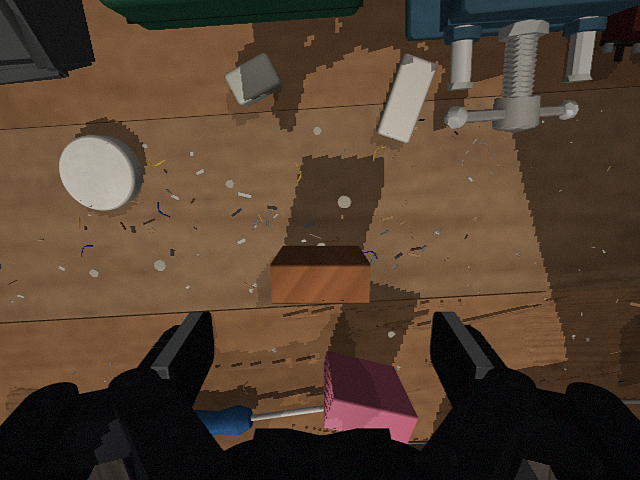

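View pics/c24.png

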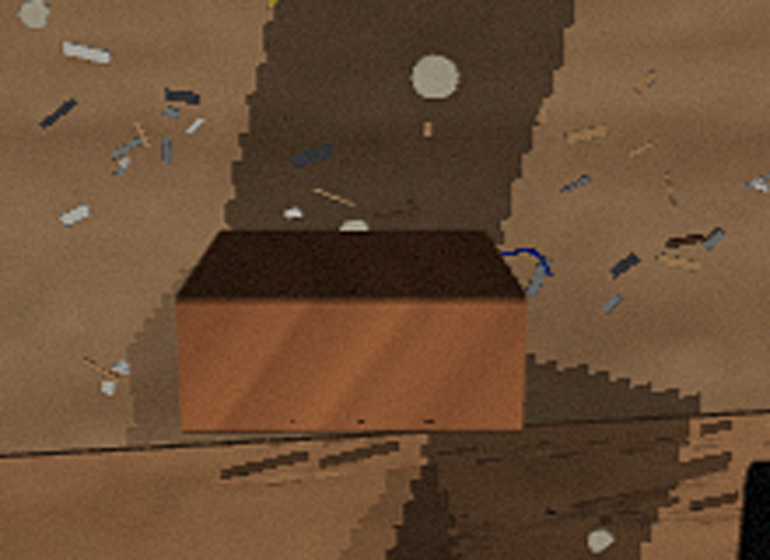

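```bash
python3 - <<'E'
from h import *
m=pickle.load(open("w24.pkl","rb"))
c=quad(m,[(220+x/3.5-.4,180+y/3.5-.4) for x,y in[(177,299),(526,301),(524,431),(182,431)]],.064)
E
```

```text
centre [0.4827 0.1393 0.064 ] long -3.09 0.0206 short 86.19 0.05
```

Call:
arm_command:
  plan:
    - [[-1,-0.001,0,0.116,0],[-1,0,0,0.09,0],[-1,0,0,0.022,0],[-1,0,0,0,0]]

```text
time: 26.65
tcp_pos: [0.4826, 0.1406, 0.0157]
tool_rot: [0.0, -0.685, 0.729, -0.0]
ft_force: [0.1, 0.0, 0.8]
gripper_width: 0.998
```

Call:
arm_command:
  plan:
    - [[1,0,0,0,0],[1,0,0,0,0],[1,0,0,0,0],[1,0,0,0,0],[1,0,0,0,0]]
  newtons: 80

```text
time: 27.15
tcp_pos: [0.4838, 0.141, 0.0166]
tool_rot: [0.002, -0.685, 0.729, -0.001]
ft_force: [0.2, 0.1, 5.9]
gripper_width: 0.564
```

```bash
python3 - <<'E'
from h import *
m,im=snap("w25"); plan([.4817,.1400,.015],-93.5,-1);print(get_state()["ft_force"],get_state()["gripper_width"])
E
```

```text
cur [0.4838 0.141  0.0166] yaw -93.53 dyaw 0.03 d [-0.0021 -0.001  -0.0016] j [ 0.22 -0.13  1.78 -0.    1.48  1.85]
[-1, 0.005, 0.008, np.float64(0.006), np.float64(-0.0002)]
[-0.09270947 -0.59838218  6.76388347] 0.5664935577526388
```

View pics/w25.png

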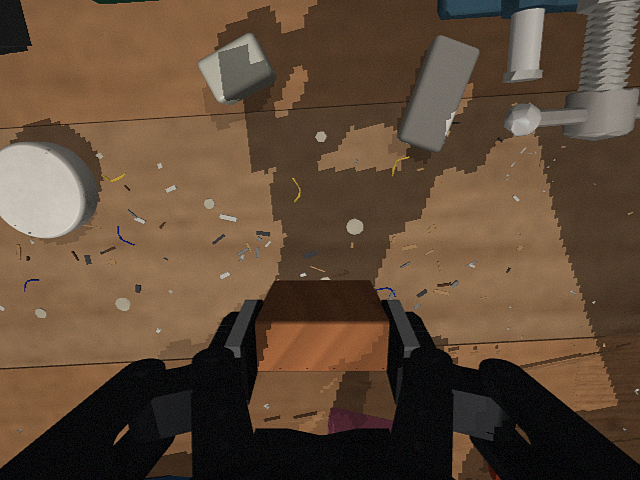

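```bash
python3 - <<'E'
from h import *
m=pickle.load(open("w25.pkl","rb"));s=get_state();M=rot(s["tool_rot"])
c=quad(m,[(257,320.5),(390.5,320.5),(388,371.5),(259,371.5)],.064)
o=(c-s["tcp_pos"])@M; print(o)
a=np.radians(-3.69); X=np.array([np.cos(a),np.sin(a)])
t=np.array([.4291,-.3482])+X*(o[1]-.0012+.046)   # ref: (.4291,-.3482)<->offset .0012, centre at bed
print(t)
s=dict(s); s["tcp_pos"]=s["tcp_pos"]+np.array([0,0,.1])
plan([t[0],t[1],.115],-93.69,1,s=s)
E
```

```text
centre [0.4834 0.14   0.064 ] long -3.66 0.0215 short 86.54 0.0484
[ 0.00105137  0.00019303 -0.04740993]
[ 0.47399976 -0.35109567]
cur [0.4838 0.141  0.1166] yaw -93.53 dyaw -0.16 d [-0.0098 -0.4921 -0.0016] j [ 0.22 -0.13  1.78 -0.    1.48  1.85]
[1, 0.179, -0.007, np.float64(0.001), np.float64(0.0001)]
[1, 0.179, -0.008, np.float64(0.001), np.float64(0.0001)]
[1, 0.179, -0.008, np.float64(0.001), np.float64(0.0001)]
[1, 0.179, -0.008, np.float64(0.001), np.float64(0.0001)]
[1, 0.179, -0.008, np.float64(0.001), np.float64(0.0001)]
[1, 0.179, -0.008, np.float64(0.001), np.float64(0.0001)]
[1, 0.179, -0.008, np.float64(0.001), np.float64(0.0001)]
[1, 0.179, -0.008, np.float64(0.001), np.float64(0.0001)]
[1, 0.179, -0.008, np.float64(0.001), np.float64(0.0001)]
[1, 0.179, -0.008, np.float64(0.001), np.float64(0.0001)]
[1, 0.179, -0.008, np.float64(0.001), np.float64(0.0001)]
```

Call:
arm_command:
  plan:
    - [[1,0,0,-0.08,0],[1,0,0,-0.16,0],[1,0,0,-0.16,0]]

```text
time: 27.5
tcp_pos: [0.4816, 0.1405, 0.1148]
tool_rot: [-0.001, -0.685, 0.729, 0.001]
ft_force: [0.3, 0.8, -0.5]
gripper_width: 0.566
```

Call:
arm_command:
  plan:
    - [[1,0.179,-0.007,0.001,0],[1,0.179,-0.008,0.001,0],[1,0.179,-0.008,0.001,0],[1,0.179,-0.008,0.001,0],[1,0.179,-0.008,0.001,0]]

```text
time: 28.0
tcp_pos: [0.478, -0.0848, 0.1134]
tool_rot: [0.0, -0.685, 0.728, -0.0]
ft_force: [0.4, 0.8, -0.5]
gripper_width: 0.566
```

Call:
arm_command:
  plan:
    - [[1,0.179,-0.008,0.001,0],[1,0.179,-0.008,0.001,0],[1,0.179,-0.008,0.001,0],[1,0.179,-0.008,0.001,0],[1,0.179,-0.008,0.001,0]]

```text
time: 28.5
tcp_pos: [0.4741, -0.309, 0.112]
tool_rot: [0.0, -0.685, 0.729, 0.0]
ft_force: [0.9, -0.8, -0.9]
gripper_width: 0.566
```

Call:
arm_command:
  plan:
    - [[1,0.179,-0.008,0.001,0],[1,0,0,0,0],[1,0,0,0,0],[1,0,0,0,0]]

```text
time: 28.9
tcp_pos: [0.4739, -0.3511, 0.1117]
tool_rot: [0.0, -0.685, 0.728, 0.0]
ft_force: [0.5, 0.0, -1.5]
gripper_width: 0.571
```

```bash
python3 - <<'E'
from h import *
plan([.4740,-.3511,.089],-93.69,1); m,im=snap("w26")
E
```

```text
cur [ 0.4739 -0.3511  0.1117] yaw -93.5 dyaw -0.19 d [ 0.0001 -0.     -0.0227] j [-0.7   0.07  1.43  0.    1.65  0.94]
[1, 0.0, -0.0, np.float64(0.091), np.float64(0.0011)]
```

View pics/w26.png

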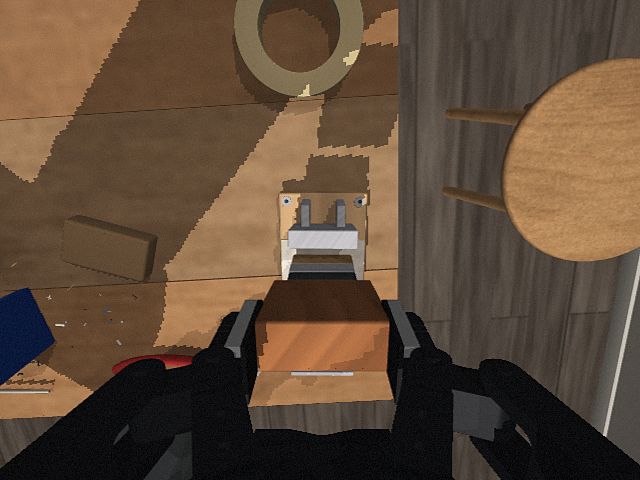

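Call:
arm_command:
  plan:
    - [[1,0,0,0.09,0.001],[1,0,0,0,0],[1,0,0,0,0]]

```text
time: 29.25
tcp_pos: [0.4737, -0.3507, 0.0891]
tool_rot: [-0.0, -0.684, 0.729, 0.001]
ft_force: [-1.2, 0.2, -1.0]
gripper_width: 0.565
```

```bash
python3 - <<'E'
from h import *
plan([.4740,-.3511,.08],-93.69,1); m,im=snap("w27")
cv2.imwrite("pics/c27.png",crop(im,230,180,410,390,2.8))
cv2.imwrite("pics/s27.png",crop(camera("scene"),420,170,560,270,5))
E
```

```text
cur [ 0.4737 -0.3507  0.0891] yaw -93.63 dyaw -0.06 d [ 0.0003 -0.0004 -0.0091] j [-0.7   0.07  1.46  0.    1.61  0.94]
[1, 0.002, -0.001, np.float64(0.036), np.float64(0.0003)]
```

View pics/c27.png

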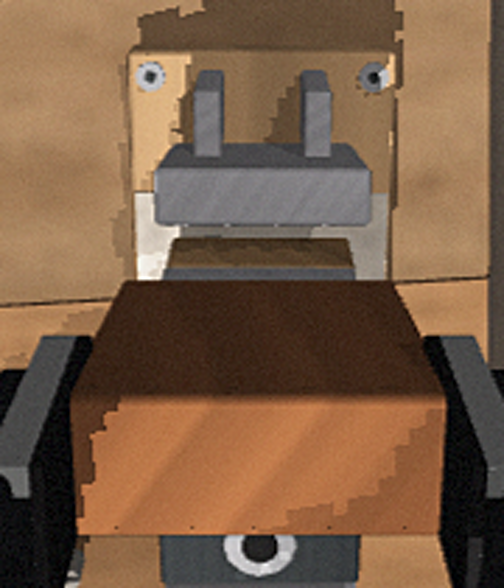

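View pics/s27.png

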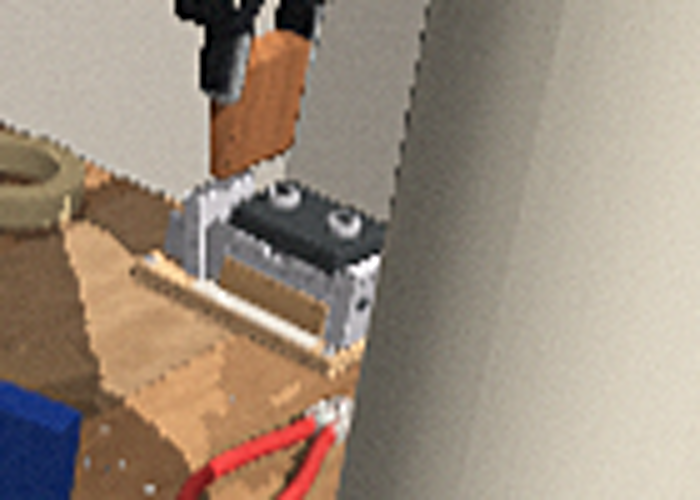

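Call:
arm_command:
  plan:
    - [[1,0,0,0.04,0],[1,0,0,0.04,0],[1,0,0,0,0]]

```text
time: 29.65
tcp_pos: [0.4728, -0.3512, 0.0667]
tool_rot: [-0.0, -0.684, 0.73, 0.002]
ft_force: [0.4, -0.4, -1.0]
gripper_width: 0.566
```

Call:
arm_command:
  plan:
    - [[1,0,0,0.032,0],[1,0,0,0,0]]

```text
time: 29.85
tcp_pos: [0.4732, -0.3516, 0.0597]
tool_rot: [-0.0, -0.684, 0.73, 0.001]
ft_force: [0.5, -0.4, -0.5]
gripper_width: 0.569
```

```bash
python3 - <<'E'
from h import *
plan([.4740,-.3511,.08],-93.69,1); m,im=snap("w28");print(get_state()["ft_force"])
cv2.imwrite("pics/c28.png",crop(im,230,180,410,390,2.8))
cv2.imwrite("pics/s28.png",crop(camera("scene"),420,170,560,270,5))
E
```

```text
cur [ 0.4732 -0.3516  0.0597] yaw -93.72 dyaw 0.03 d [0.0008 0.0005 0.0203] j [-0.7   0.09  1.5  -0.    1.56  0.94]
[1, -0.002, -0.003, np.float64(-0.081), np.float64(-0.0002)]
[ 0.53807297 -0.00585539 -0.78417705]
```

View pics/c28.png

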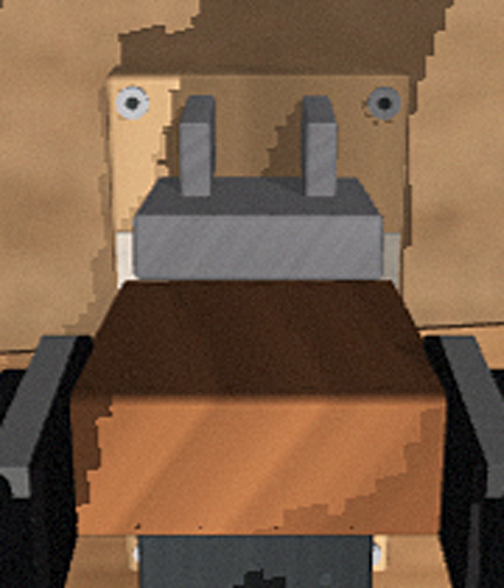

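View pics/s28.png

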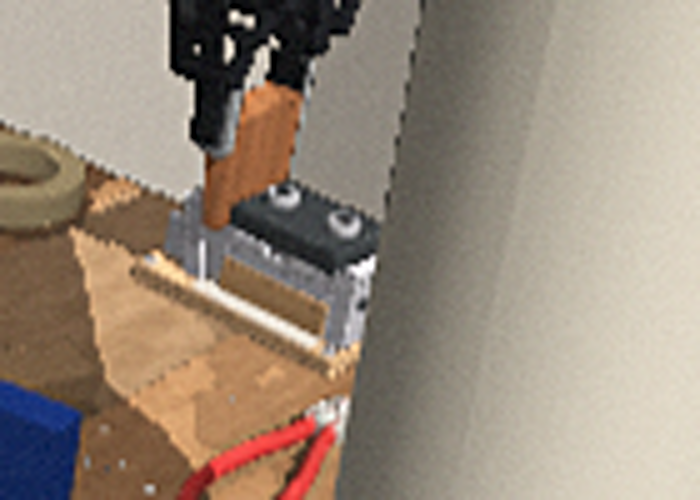

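Call:
arm_command:
  plan:
    - [[1,0,0.004,0.02,0],[1,0,0.003,0.02,0],[1,0,0,0,0]]

```text
time: 30.25
tcp_pos: [0.4716, -0.3515, 0.0501]
tool_rot: [-0.0, -0.684, 0.73, 0.001]
ft_force: [0.6, -0.3, -1.3]
gripper_width: 0.571
```

Call:
arm_command:
  plan:
    - [[1,0,0.003,0.02,0],[1,0,0.002,0.012,0],[1,0,0,0,0]]
  newtons: 120

```text
time: 30.55
tcp_pos: [0.4713, -0.3517, 0.0429]
tool_rot: [0.0, -0.684, 0.73, -0.0]
ft_force: [4.0, -1.6, -2.5]
gripper_width: 0.56
```

Call:
arm_command:
  plan:
    - [[1,0,0,0.014,0],[1,0,0,0.008,0],[1,0,0,0,0]]

```text
time: 30.85
tcp_pos: [0.4713, -0.3518, 0.0376]
tool_rot: [0.0, -0.684, 0.73, -0.0]
ft_force: [5.2, -1.2, -1.9]
gripper_width: 0.558
```

Call:
arm_command:
  plan:
    - [[1,0,0,0.012,0],[1,0,0,0,0]]

```text
time: 31.05
tcp_pos: [0.4713, -0.3518, 0.0346]
tool_rot: [0.0, -0.684, 0.73, -0.001]
ft_force: [5.3, -1.0, -2.0]
gripper_width: 0.554
```

Call:
arm_command:
  plan:
    - [[1,0,0,0.012,0],[1,0,0,0,0]]

```text
time: 31.25
tcp_pos: [0.4713, -0.3519, 0.0318]
tool_rot: [0.0, -0.684, 0.73, -0.001]
ft_force: [6.7, -1.1, 0.8]
gripper_width: 0.554
```

Call:
arm_command:
  plan:
    - [[1,0,0,0.012,0],[1,0,0,0,0]]

```text
time: 31.45
tcp_pos: [0.4713, -0.352, 0.0316]
tool_rot: [0.0, -0.684, 0.73, -0.001]
ft_force: [0.9, 2.3, 12.7]
gripper_width: 0.56
```

Call:
arm_command:
  plan:
    - [[1,0,0,0.012,0],[1,0,0,0,0]]

```text
time: 31.65
tcp_pos: [0.4714, -0.3521, 0.0315]
tool_rot: [0.0, -0.684, 0.73, -0.002]
ft_force: [-4.8, 6.8, 25.4]
gripper_width: 0.557
```

Call:
arm_command:
  plan:
    - [[1,0,0,0.012,0],[1,0,0,0,0]]

```text
time: 31.85
tcp_pos: [0.4715, -0.3522, 0.0313]
tool_rot: [0.0, -0.684, 0.73, -0.002]
ft_force: [-11.2, 11.4, 37.8]
gripper_width: 0.556
```

Call:
arm_command:
  plan:
    - [[1,0,0,0.014,0],[1,0,0,0,0]]

```text
time: 32.05
tcp_pos: [0.4715, -0.3522, 0.0311]
tool_rot: [0.0, -0.684, 0.73, -0.003]
ft_force: [-16.9, 16.1, 52.1]
gripper_width: 0.558
```

Call:
arm_command:
  plan:
    - [[1,0,0,0.014,0],[1,0,0,0,0]]

```text
time: 32.25
tcp_pos: [0.4715, -0.3523, 0.031]
tool_rot: [0.0, -0.684, 0.73, -0.003]
ft_force: [-23.7, 22.8, 67.3]
gripper_width: 0.558
```

```bash
python3 - <<'E'
from h import *
m,im=snap("w29");s=get_state();print(s["ft_force"],s["tcp_pos"],s["gripper_width"])
cv2.imwrite("pics/c29.png",crop(im,230,150,410,400,2.3))
cv2.imwrite("pics/s29.png",crop(camera("scene"),420,170,560,270,5))
E
```

```text
[-23.97113296  21.72603235  67.1188603 ] [ 0.471551   -0.35230992  0.03094818] 0.5551220749836175
```

View pics/c29.png

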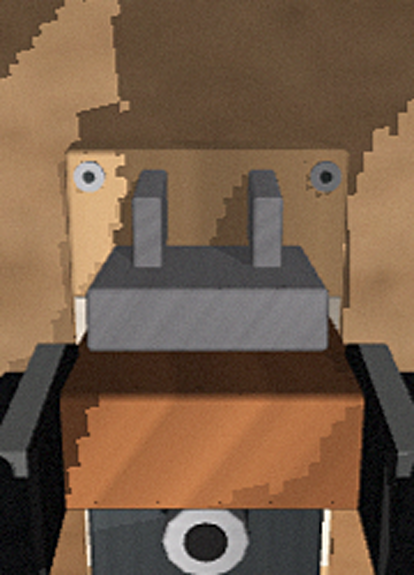

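View pics/s29.png

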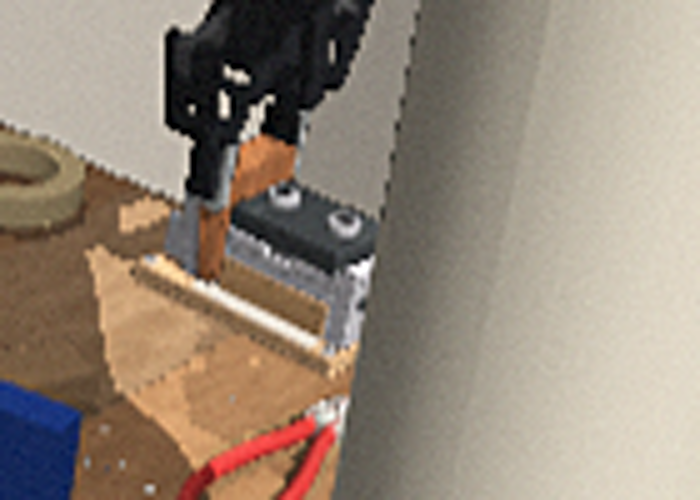

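Call:
arm_command:
  plan:
    - [[1,0,0,-0.028,0],[1,0,0,-0.028,0],[1,0,0,0,0]]

```text
time: 32.65
tcp_pos: [0.4713, -0.3521, 0.0313]
tool_rot: [0.0, -0.684, 0.73, -0.001]
ft_force: [2.1, 1.7, 9.1]
gripper_width: 0.558
```

Call:
arm_command:
  plan:
    - [[-1,0,0,0,0],[-1,0,0,0,0],[-1,0,0,0,0],[-1,0,0,0,0]]

```text
time: 33.05
tcp_pos: [0.4701, -0.3515, 0.0288]
tool_rot: [-0.0, -0.684, 0.73, 0.001]
ft_force: [0.1, 0.1, 0.8]
gripper_width: 0.999
```

Call:
arm_command:
  plan:
    - [[-1,0,0,-0.06,0],[-1,0,0,-0.2,0],[-1,0,0,-0.2,0],[-1,0,0,0,0],[-1,0,0,0,0]]

```text
time: 33.55
tcp_pos: [0.4716, -0.3526, 0.1482]
tool_rot: [0.0, -0.684, 0.73, -0.003]
ft_force: [-0.6, 0.4, -1.7]
gripper_width: 0.999
```

```bash
python3 - <<'E'
from h import *
m,im=snap("w30");s=get_state();print(s["ft_force"],s["tcp_pos"],s["gripper_width"])
cv2.imwrite("pics/c30.png",crop(im,230,120,410,380,2.3))
cv2.imwrite("pics/s30.png",crop(camera("scene"),420,170,560,270,5))
E
```

```text
[-0.93935752 -1.04924734 -0.41741982] [ 0.47087251 -0.35187936  0.14563795] 1.000152680008744
```

View pics/c30.png

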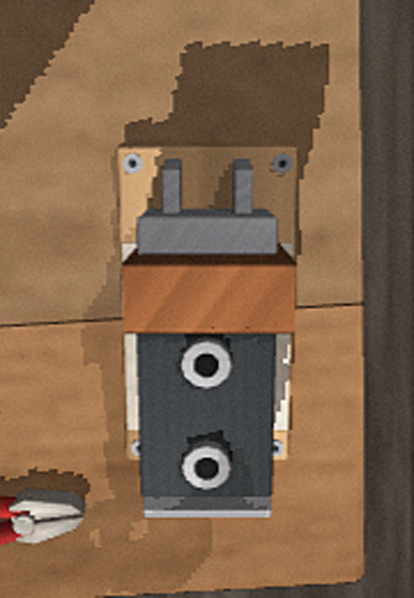

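View pics/s30.png

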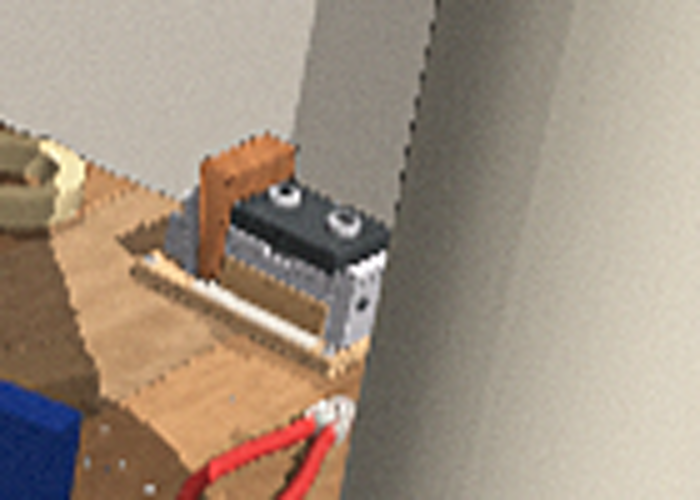

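```bash
python3 - <<'E'
from h import *
m=pickle.load(open("w30.pkl","rb"))
f=lambda x,y:(230+x/2.3-.3,120+y/2.3-.3)
c=quad(m,[f(121,264),f(297,264),f(297,332),f(122,332)],.079)
B=np.array([.4278,-.3489]);a=np.radians(-3.69);X=np.array([np.cos(a),np.sin(a)]);Y=np.array([-X[1],X[0]])
print("wedge top in jig mm",(c[:2]-B)@X*1e3,(c[:2]-B)@Y*1e3,"expect 43,0")
b=[pix2z(m,*f(*p),.067)[:2] for p in[(206,363),(206,467)]]
print("bushes in jig mm",[((q-B)@X*1e3,(q-B)@Y*1e3) for q in b],"expect +-18,0")
E
```

```text
centre [ 0.4711 -0.3524  0.079 ] long -3.33 0.0207 short 86.26 0.0509
wedge top in jig mm 43.43045078346505 -0.6897476866255389 expect 43,0
bushes in jig mm [(np.float64(18.36446623030027), np.float64(0.34511802267466307)), (np.float64(-17.94231383389791), np.float64(0.4120960898725258))] expect +-18,0
```

```bash
python3 - <<'E'
from workcell import *
print(hand_in())
E
```

```text
the job is handed in; nothing more can be done
None
```

I stacked the backing board, the grooved blank and the drill guide (bushes up) in the jig, pushing each one against the end stop. I then drove the wooden wedge in, sloping face to the leaning wall, with about 67 N, released it and handed the job in at about 33.7 s.

**Last checks**
- The final pictures show the stack square in the jig and close to the stop, and the wedge upright.
- The wedge top measured 43.4 mm along the jig (43 expected) and 0.7 mm off centre. The bushes measured +18.4 and −17.9 mm (±18 expected) and about 0.4 mm off centre.
- The wedge went tight at the predicted height to within 1 mm. While it was still gripped it moved less than 1 mm more as the push rose to 67 N. I did not push it again after letting go.

**Things that failed or disagreed**
- My first grasp of the backing board closed above it without harm. The real fingertips sit about 20–25 mm behind the reported TCP, so I grasped lower from then on.
- In the jig fit, the stop's top edge was about 2.6 px off, so I left it out. The push contacts then came where the fit predicted.
- The push built up about 32 N of sideways force on the wrist through arm flex. I unloaded the arm before opening the fingers.

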